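# Hang the tea strainer up to dry with an S-hook

### The job

Hang the tea strainer up to dry: take the S-hook off the little drying rail, pass its lower end up through the hole in the strainer's handle while the strainer still lies flat on the tin, lift the strainer off with the hook, and hang the hook with the strainer on it back on the rail's bar. Let go and leave it hanging still. Do not drop the strainer on the table, and leave the tin and all the other things where they stand.

Things in the scene. Friction and masses are not known exactly. Their poses are not given: they have to be found in the camera images.
- hook: Bare steel S-hook of 8 mm round wire, 152 mm tall, 56 mm wide, 110 g, hanging on the rail's bar. Origin: centre of the S; z up; the S lies in its x-z plane. Wire centreline (x, z) in mm: (24,44), (24,48), half circle over the top to (-24,48), (-24,20), slanting to (24,-20), (24,-48), half circle underneath to (-24,-48), (-24,-44). +x points away from the robot (within 0.4 rad of world x).
- hook_crook (a point): Inside top of the hook's upper bend, at (0, 0, 68) mm in the hook's frame; on top of the bar when hung. The free upper end is behind the bar: to leave it the hook rises 30 to 45 mm (higher, the slanting wire meets the bar), then moves to its -x. Pinched across y on the upright wire at x -24, z 30 to 45, fingers pointing down pass the bar on the robot's side.
- hook_seat (a point): Inside bottom of the hook's lower bend, at (0, 0, -68) mm in the hook's frame, where a hung item bears. Turns with the hook.
- hook_tip (a point): Centre of the rounded lower end of the hook's wire, at (-24, 0, -44) mm in the hook's frame; it points up, on the robot's side, and reaches 4 mm further up. Turns with the hook.
- strainer: Steel tea strainer, 139 mm long, 90 g: round basket (64 mm rim, 52 mm foot, 20 mm high), flat handle 36 mm wide, 4 mm thick, underside 16 mm above the foot. Lies on the tin, handle sticking out level over the edge away from the robot (within 0.6 rad of world x). Origin: centre of the basket's foot; x along the handle, which ends at x = 107 mm; z up as it lies.
- hole (a point): Centre of the 22 mm hole in the strainer's handle, halfway through the plate's thickness, at (89, 0, 18) mm in the strainer's frame, 18 mm from the handle's end; axes as the strainer's. At the start it is 78 mm above the table with nothing under it.
- tin: Closed red tin candy box, 100 (x) by 140 (y) by 60 mm high, loose, about 0.6 kg; origin at the centre of its underside. The hole lies at least 25 mm outside its edge. It and the rail change sides (left, right) between starts.
- rail: Fixed drying rail: wooden base 80 by 250 by 12 mm with two upright steel posts 200 mm apart carrying a level bar along its y; x points away from the robot (within 0.3 rad). Origin: centre of the base's underside. Nothing rises above the bar.
- rail_mid (a point): Middle of the axis of the rail's bar (12 mm thick, 200 mm long between posts along y), 300 mm above the table; axes as the rail's.
- teapot: Bystander: white ceramic teapot, 114 mm high, 120 mm across, spout and handle along y; origin at the centre of its underside.
- jar: Bystander: glass jar with a twist cap, 72 mm across, 120 mm high; origin under its centre.
- mug: Bystander: mug, 76 mm across, 85 mm high, handle to +y; origin under its centre.
- bowl: Bystander: small clay bowl, 68 mm across, 40 mm high, standing between the tin and the rail; origin under its centre.
- incense_holder: Bystander: flat wooden incense holder, 220 mm long along x, 40 mm wide, 26 mm high; origin under its centre.
- stick_box: Bystander: closed cardboard box, 130 mm long along y, 55 mm wide, 25 mm high; origin under its centre.
- caddy: Bystander: round metal tea caddy, 76 mm across, 110 mm high; origin under its centre.

How it is judged:
By the outcome, as a careful person would: the job done as asked, in the order asked, and still so for the second after the job is handed in, with the robot touching nothing.
It also fails if it takes over 72 s, if anything falls off the work surface, if the arm or the gripper's body presses on something with over 40 N, if the wrist force passes 120 N, or if a joint passes its speed limit or range.

### The arm

A 6-joint arm with a two-finger parallel gripper is mounted at the origin on the work surface. World frame = base frame: x ahead of the robot, y to its left, z up, the work surface at z = 0. Lengths are in mm, angles in degrees, forces in N, time in s.
With the tool pointing down it reaches from about 350 to 850 mm from the base axis. Payload 8.1 kg.
Tool frame: the origin (TCP) lies midway between the tips of the shut fingers; the grasp point (between the pads) lies 19 mm behind it; x points along the fingers, z is the direction in which the jaws open and shut, and the axes are right-handed (so a half turn about x gives the same grasp; the last joint's range is limited). The gripper opens to 85 mm and grips with 20 to 120 N. Pads are 22 mm wide; open, the fingers measure 114 mm over their backs; the gripper's body (76 mm by 85 mm) begins 54 mm behind the grasp point. The pads swing forward as they close: fully open they stand 13 mm farther back than shut.
Start: joints at [-69.637, 7.471, 85.268, -0, 87.261, -4.893], TCP at [256.018, -542.642, 206.192] pointing down, gripper open.
Joint ranges: [-169.43, 169.43], [-51.17, 129.36], [1.28, 143.12], [-76.62, 256.62], [0, 156.53], [-152.29, 152.29]. Speed limits (degrees/s): [136.94, 136.94, 159.86, 180, 180, 180].

### API

Orientations are given as [roll, pitch, yaw] about the fixed x, y, z axes, in that order (R = Rz(yaw) Ry(pitch) Rx(roll)).
In Python, from bench import r gives the robot as it stands. The module is installed in compiled form; this text tells all that it offers.
- The arm moves only by the tool servo_tool, never from a script. Its argument "commands" is a list that holds one entry, the list of rows, each a list of 7 numbers: the closure in counts, from 0 (fully open) to 255 (shut), then the shift along the tool's x, y, z in cm, then the turn, a rotation vector about the tool's x, y, z in degrees. A call has 1 to 8 rows; each row is the pose to reach, as a shift and turn from the pose commanded when the call began, along the tool's axes at that moment; what a row does not reach only later rows make up. A row lasts 1/10 s, in which the tool goes at most 50 mm and 8.59 degrees, less where a joint would pass 70% of its speed; a pose out of reach is approached as far as the arm can. A call with a gripper value outside its range is refused whole. The fingers move at their own pace and stop on an object; "force" is the grip in N (left out, the last holds). Time passes only in rows, so rows that repeat a pose let the fingers close. It gives the time, the measured TCP pose, the force and the opening at its end, in the units of the state.
- r.sense(): the state, without advancing time (a new reading comes with each control period).
- r.snapshot(name): name is "scene" or "top" or "wrist"; returns (picture, depth): 400x640x3 uint8, red, green, blue; 400x640 float32, mm along the optical axis (not along the pixel's ray), 0 where there is no reading.
- r.calibration(name): a dict with "fx", "fy", "cx", "cy" (pixels), "pose" (4x4, takes a point from camera to world coordinates). Camera axes: x right, y down, z forward; pixel columns grow to the right and rows downward; lengths in mm; the calibration is good to about 2 mm. A picture is of the moment at which its call begins: read the wrist's pose just before it. calibration takes no time and is no camera call; for the wrist camera it gives the pose at the moment of the call.
- r.hand_in(): hands the job in, once; it reports no verdict.
The state is a dict: "time": time; "joint_pos": joint angles; "qd": joint speeds; "joint_efforts": joint torques, N m; "tool_pos": TCP position; "tcp_rot": TCP orientation; "ft_force": force on the tool from outside, world axes, zero at the start; "wrist_torque": the same for the moment, N m; "finger_gap": finger opening in mm.
Only numpy, scipy, OpenCV 4.12 (cv2) and the standard library are available. Lean on these libraries where they do the work, as an engineer would, in place of code of your own. Each camera call takes 0.05 s, during which the arm holds its last target.

## Working session

There is one attempt and no reset: what is moved stays moved. The work goes in short steps, Python scripts to look and compute and a tool call to move; the robot and the scene stay as the last step left them, time stands still between calls to the robot, and variables do not carry over. Pictures are saved under pics/ and viewed, and the job is handed in when it is done.

Besides the shell and the picture viewer there is one more tool, called after "Request:" as name(argument=value, ...), one argument or row to a line, values as JSON. servo_tool: Moves the arm, as the interface text tells. Its arguments: {"type":"object","properties":{"commands":{"type":"array","items":{"type":"array","items":{"type":"array","items":{"type":"number"}}}},"force":{"type":"number"}},"required":["commands"]}

```bash
mkdir -p pics; ls; python3 - <<'E'
from bench import r
import cv2,numpy as np
print(r.sense())
for n in ("scene","top"):
    p,d=r.snapshot(n); cv2.imwrite(f"pics/{n}0.png",p[:,:,::-1]); np.savez(f"{n}0.npz",p=p,d=d,**{k:np.array(v) for k,v in r.calibration(n).items()})
    print(n,r.calibration(n))
E
```

```text
pics
{'time': 0.0, 'joint_pos': array([-6.96359757e+01,  7.51618758e+00,  8.53295660e+01,  1.96906262e-03,
        8.72611909e+01, -4.89274140e+00]), 'qd': array([ 0.09020183, -0.04032519,  0.04931692,  0.02676841, -0.04278478,
       -0.00101893]), 'joint_efforts': array([-8.33930935e-04, -5.69396925e+01, -5.00557995e+01, -4.01201760e-04,
        1.45875185e-02,  2.65619974e-06]), 'tool_pos': array([ 255.83252422, -542.06535142,  205.1304718 ]), 'tcp_rot': array([174.05374731,  89.89303744, 109.31041708]), 'ft_force': array([0.00698225, 0.2014634 , 0.15863179]), 'wrist_torque': array([ 0.02517617,  0.04812206, -0.02853781]), 'finger_gap': 85.51230212531189}
scene {'fx': 381.47616538620775, 'fy': 381.47616538620775, 'cx': 319.4068633411694, 'cy': 204.20314075774652, 'pose': array([[-4.68465876e-01,  5.34518607e-01, -7.03441243e-01,
         1.34587785e+03],
       [ 8.83291472e-01,  2.66850149e-01, -3.85470068e-01,
         4.34827353e+02],
       [-1.83275236e-02, -8.01923224e-01, -5.97145916e-01,
         8.39110442e+02],
       [ 0.00000000e+00,  0.00000000e+00,  0.00000000e+00,
         1.00000000e+00]])}
top {'fx': 401.55439097540057, 'fy': 401.55439097540057, 'cx': 323.6306998605885, 'cy': 197.67783880148247, 'pose': array([[ 9.21379390e-03, -9.99234100e-01,  3.80305057e-02,
         5.28487927e+02],
       [-9.99933679e-01, -9.46970955e-03, -6.55457676e-03,
         1.05515376e+01],
       [ 6.90969445e-03, -3.79675909e-02, -9.99255082e-01,
         1.37285543e+03],
       [ 0.00000000e+00,  0.00000000e+00,  0.00000000e+00,
         1.00000000e+00]])}
```

View pics/scene0.png

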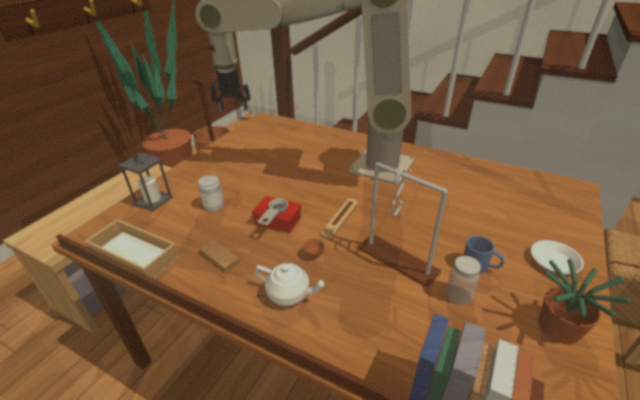

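View pics/top0.png

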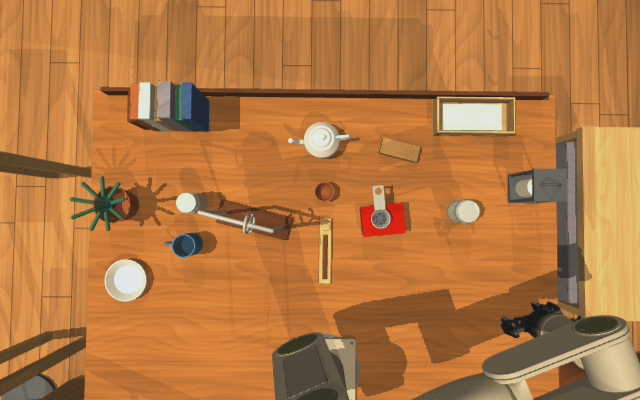

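The scene view shows the rail (bar 375,165 to 443,188) with the hook near (400,190), and the strainer on the red tin near (275,208). The top view shows the strainer basket at (380,217), its handle end at (379,188), and the bar from (198,212) to (290,235). I'll zoom in next.

```bash
cat > h.py <<'E'
import numpy as np,cv2
def load(n,i=0):
    return dict(np.load(f"{n}{i}.npz"))
def ray(c,u,v):
    d=np.array([(u-c['cx'])/c['fx'],(v-c['cy'])/c['fy'],1.0]); P=np.array(c['pose'])
    return P[:3,3],P[:3,:3]@d
def onz(c,u,v,z):
    o,d=ray(c,u,v); return o+d*(z-o[2])/d[2]
def pt(c,u,v,dep):
    o,d=ray(c,u,v); return o+d*dep
def cloud(c,D):
    v,u=np.mgrid[0:D.shape[0],0:D.shape[1]]
    P=np.array(c['pose']); d=np.stack([(u-c['cx'])/c['fx'],(v-c['cy'])/c['fy'],np.ones_like(D)],-1)*D[...,None]
    return d@P[:3,:3].T+P[:3,3]
def proj(c,X):
    P=np.array(c['pose']); q=(np.asarray(X)-P[:3,3])@P[:3,:3]
    return np.array([c['cx']+c['fx']*q[0]/q[2],c['cy']+c['fy']*q[1]/q[2]])
def two(c1,p1,c2,p2):
    o1,d1=ray(c1,*p1);o2,d2=ray(c2,*p2);d1/=np.linalg.norm(d1);d2/=np.linalg.norm(d2)
    A=np.stack([d1,-d2],1);s=np.linalg.lstsq(A,o2-o1,rcond=None)[0]
    a=o1+s[0]*d1;b=o2+s[1]*d2
    return (a+b)/2,np.linalg.norm(a-b)
E
python3 - <<'E'
from h import *
t=load("top");s=load("scene")
def crop(c,x0,y0,x1,y1,k): return cv2.resize(c['p'][y0:y1,x0:x1,::-1],None,fx=k,fy=k,interpolation=cv2.INTER_CUBIC)
cv2.imwrite("pics/t_rail.png",crop(t,185,190,315,260,6))
cv2.imwrite("pics/t_tin.png",crop(t,350,170,420,245,8))
cv2.imwrite("pics/s_rail.png",crop(s,350,150,450,290,4))
cv2.imwrite("pics/s_tin.png",crop(s,240,185,320,240,8))
C=cloud(t,t['d'])
for n,(u,v) in dict(bar0=(198,212),bar1=(290,235),hook=(248,224),handle=(379,200),rim=(371,217)).items(): print(n,t['d'][v,u],C[v,u].round(1))
E
```

```text
bar0 1063.9552 [528.  336.1 306. ]
bar1 1367.7643 [452.4 114.9   0.5]
hook 1070.1827 [497.2 204.4 299.4]
handle 1295.1102 [ 571.9 -176.6   79.7]
rim 1295.5703 [ 516.9 -151.4   76.9]
```

View pics/t_rail.png

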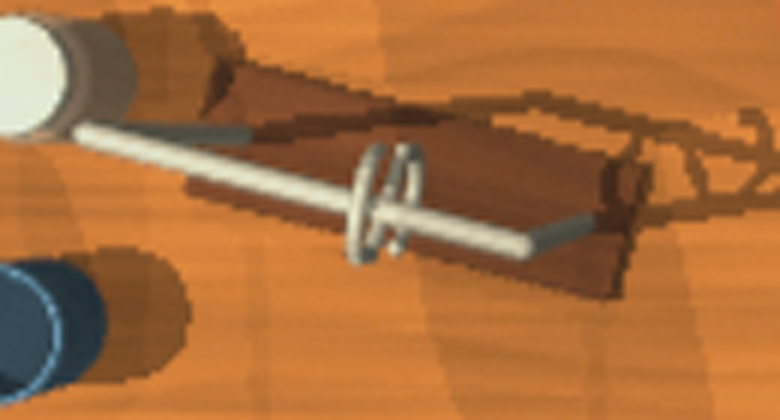

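View pics/t_tin.png

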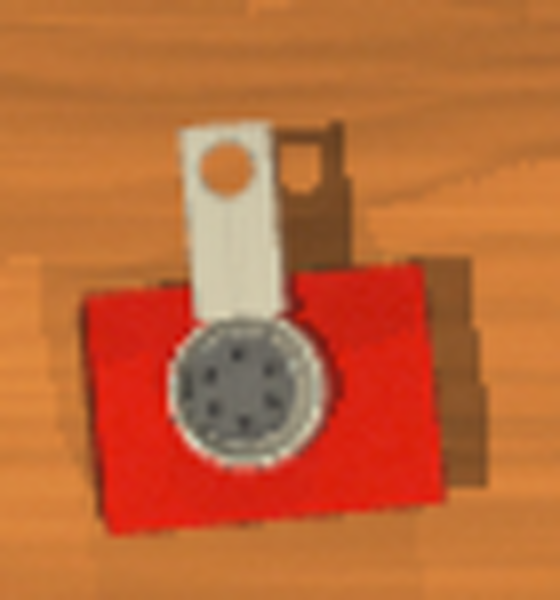

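View pics/s_rail.png

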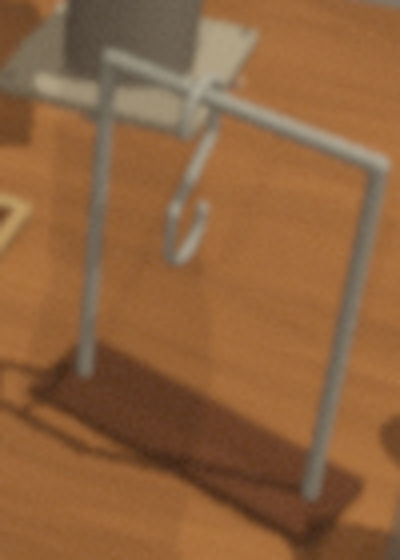

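View pics/s_tin.png

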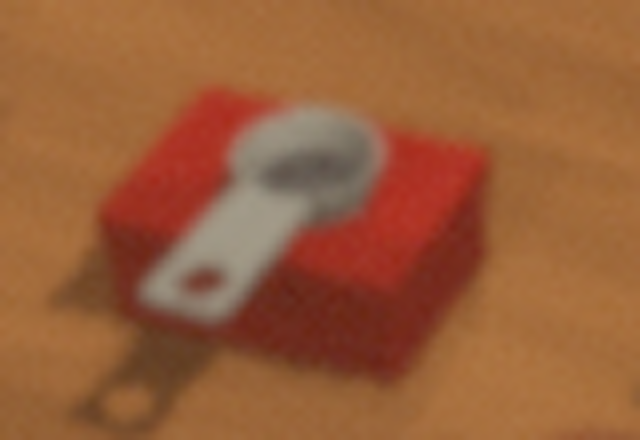

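The crops show the hook's two bends clearly from above: the upper one near crop (365,205), the lower one near (405,200). The 22 mm hole is clean at crop (228,168). I'll turn these into positions.

```bash
python3 - <<'E'
from h import *
t=load("top");s=load("scene")
C=cloud(t,t['d'])
def cc(x,y,x0,y0,k): return ((x+.5)/k-.5+x0,(y+.5)/k-.5+y0)
# hole: non-plate pixels inside handle
sub=t['p'][170:245,350:420].astype(np.uint8)
big=cv2.resize(sub,None,fx=8,fy=8,interpolation=cv2.INTER_CUBIC)
hsv=cv2.cvtColor(big,cv2.COLOR_RGB2HSV)
m=((hsv[...,1]<90)&(hsv[...,2]>120)).astype(np.uint8)
cs,h=cv2.findContours(m,cv2.RETR_CCOMP,cv2.CHAIN_APPROX_NONE)
for c,hh in zip(cs,h[0]):
    a=cv2.contourArea(c)
    if a>600:
        (x,y),(w,hg),an=cv2.minAreaRect(c); M=cv2.moments(c)
        print(a,hh[3],"rect",round(x),round(y),round(w),round(hg),an, "cen",M['m10']/M['m00'],M['m01']/M['m00'])
for nm,(x,y),z in [("hole",(228,168),78),("basketrim",(247,391),80),("tipL",(180,130),80),("tipR",(272,122),80)]:
    print(nm,onz(t,*cc(x,y,350,170,8),z).round(1))
# tin mask
hsv=cv2.cvtColor(t['p'],cv2.COLOR_RGB2HSV)
m=(((hsv[...,0]<6)|(hsv[...,0]>174))&(hsv[...,1]>190)&(hsv[...,2]>150)).astype(np.uint8);m[:,:350]=0;m[:,420:]=0
c=max(cv2.findContours(m,0,2)[0],key=cv2.contourArea);b=cv2.boxPoints(cv2.minAreaRect(c))
P=np.array([onz(t,*q,60) for q in b]);print("tin",P.round(1),P.mean(0))
# bar cloud
H=C[...,2];msk=(H>285)&(H<330)&(np.indices(H.shape)[1]>190)&(np.indices(H.shape)[1]<300)&(np.indices(H.shape)[0]>200)&(np.indices(H.shape)[0]<245)
Q=C[msk];print(len(Q));
for q in sorted(Q.tolist(),key=lambda a:-a[1])[::4]: print(np.round(q,0))
for nm,p in [("bar0",cc(85,132,185,190,6)),("bar1",cc(525,246,185,190,6)),]: print(nm,onz(t,*p,300).round(1))
for nm,p,z in [("upnear",cc(360,256,185,190,6),320),("upfar",cc(373,150,185,190,6),320)]: print(nm,onz(t,*p,z).round(1))
E
```

```text
34988.5 -1 rect 246 294 341 152 90.0 cen 240.08334643287554 308.51529788359034
10197.5 1 rect 234 387 117 118 62.927921295166016 cen 235.18462041350003 390.4581024760971
2488.0 1 rect 228 169 56 56 45.0 cen 226.767015005359 169.22139603429795
hole [ 602.4 -173.7   78. ]
basketrim [ 512.6 -181.4   80. ]
tipL [ 617.5 -153.9   80. ]
tipR [ 621.1 -191.1   80. ]
tin [[ 550.9 -117.7   60. ]
 [ 564.8 -256.5   60. ]
 [ 467.4 -265.6   60. ]
 [ 453.6 -127.1   60. ]] [ 509.18153232 -191.73166076   60.        ]
409
[528. 340. 303.]
[528. 336. 306.]
[531. 334. 305.]
[523. 332. 300.]
[531. 330. 307.]
[525. 329. 304.]
[523. 325. 307.]
[523. 323. 304.]
[525. 321. 303.]
[520. 319. 301.]
[528. 316. 301.]
[518. 314. 300.]
[528. 312. 306.]
[523. 310. 305.]
[523. 307. 305.]
[518. 304. 305.]
[523. 302. 304.]
[523. 300. 302.]
[523. 297. 303.]
[520. 295. 299.]
[523. 292. 302.]
[518. 290. 308.]
[515. 289. 304.]
[515. 286. 304.]
[518. 283. 304.]
[510. 281. 304.]
[521. 278. 303.]
[515. 276. 304.]
[518. 273. 303.]
[513. 272. 306.]
[515. 270. 306.]
[510. 267. 304.]
[515. 265. 305.]
[515. 263. 303.]
[515. 260. 30
[... 562 characters left out ...]
.]
[511. 208. 310.]
[519. 207. 300.]
[516. 206. 304.]
[524. 206. 292.]
[500. 204. 302.]
[495. 201. 303.]
[500. 199. 302.]
[500. 196. 300.]
[495. 195. 305.]
[495. 193. 304.]
[490. 190. 306.]
[490. 187. 305.]
[487. 185. 302.]
[495. 183. 298.]
[484. 180. 299.]
[495. 179. 307.]
[490. 177. 303.]
[490. 174. 303.]
[492. 172. 303.]
[482. 170. 300.]
[482. 167. 301.]
[490. 166. 305.]
[482. 164. 305.]
[485. 160. 307.]
[485. 158. 305.]
[485. 156. 303.]
[485. 153. 302.]
[479. 151. 301.]
[487. 148. 301.]
[479. 147. 306.]
[485. 145. 308.]
[485. 142. 306.]
[479. 140. 305.]
[477. 137. 302.]
[482. 136. 292.]
bar0 [529.1 335.9 300. ]
bar1 [480.3 140.  300. ]
upnear [476.2 209.3 320. ]
upfar [522.4 204.4 320. ]
```

```bash
cat >> h.py <<'E'
from scipy.spatial.transform import Rotation as Ro
def Rt(s): return Ro.from_euler('xyz',s['tcp_rot'],degrees=True).as_matrix()
def down(zyaw):  # tool x down, tool z horizontal at heading zyaw
    a=np.radians(zyaw); x=np.array([0,0,-1.]); z=np.array([np.cos(a),np.sin(a),0]); return np.stack([x,np.cross(z,x),z],1)
def delta(p,zyaw,s=None):
    from bench import r
    s=s or r.sense(); R=Rt(s); d=R.T@(np.array(p)-s['tool_pos'])/10; w=Ro.from_matrix(R.T@down(zyaw)).as_rotvec(degrees=True)
    print("t",round(s['time'],2),"tcp",s['tool_pos'].round(1),"zyaw",round(np.degrees(np.arctan2(R[1,2],R[0,2])),2),"tilt",np.degrees(np.arccos(-R[2,0])).round(2),"gap",round(s['finger_gap'],1),"F",s['ft_force'].round(1),"q",s['joint_pos'].round(0))
    print("  shift cm",d.round(2),"turn",w.round(1))
E
python3 - <<'E'
from h import *
from bench import r
s=r.sense();R=Rt(s);print(R.round(3))
c=r.calibration("wrist");P=c['pose'];print(c['fx'],c['cx'],c['cy']);print("cam in tool",(R.T@(P[:3,3]-s['tool_pos'])).round(1));print((R.T@P[:3,:3]).round(3))
t=load("top")
for n,(u,v),z in [("stick c",(400,150),25),("sticknear",(381,157),25),("teapot",(322,140),60),("bowl",(325,191),40),("inc top",(326,220),26),("incbot",(326,284),26),("jar",(464,211),120),("caddy",(187,203),110)]: print(n,onz(t,u,v,z).round(0))
for zy in (83,-97,85-170): delta([450,210,380],zy,s)
E
```

```text
[[-0.001  0.904  0.427]
 [ 0.002  0.427 -0.904]
 [-1.     0.    -0.002]]
316.72579255083724 319.98467142177634 196.73211211766
cam in tool [-168.6   77.9   -0.4]
[[-0.001 -0.308  0.951]
 [ 0.001 -0.951 -0.308]
 [ 1.     0.     0.001]]
stick c [ 743. -255.   25.]
sticknear [ 719. -191.   25.]
teapot [768.   9.  60.]
bowl [601.  -3.  40.]
inc top [505.  -7.  26.]
incbot [292.  -9.  26.]
jar [ 539. -437.  120.]
caddy [556. 431. 110.]
t 0.1 tcp [ 255.8 -542.1  205.2] zyaw -64.75 tilt 0.1 gap 85.3 F [ 0.1 -0.4  0.3] q [-70.   8.  85.  -0.  87.  -5.]
  shift cm [-17.37  49.65 -59.77] turn [-1.477e+02 -0.000e+00 -1.000e-01]
t 0.1 tcp [ 255.8 -542.1  205.2] zyaw -64.75 tilt 0.1 gap 85.3 F [ 0.1 -0.4  0.3] q [-70.   8.  85.  -0.  87.  -5.]
  shift cm [-17.37  49.65 -59.77] turn [32.3 -0.1  0. ]
t 0.1 tcp [ 255.8 -542.1  205.2] zyaw -64.75 tilt 0.1 gap 85.3 F [ 0.1 -0.4  0.3] q [-70.   8.  85.  -0.  87.  -5.]
  shift cm [-17.37  49.65 -59.77] turn [20.3 -0.1  0. ]
```

```bash
python3 - <<'E'
from h import *
delta([430,-200,380],0)
E
```

```text
t 0.1 tcp [ 255.8 -542.1  205.2] zyaw -64.75 tilt 0.1 gap 85.3 F [ 0.1 -0.4  0.3] q [-70.   8.  85.  -0.  87.  -5.]
  shift cm [-17.43  30.35 -23.54] turn [-64.7  -0.1  -0.1]
```

Request:
servo_tool(
  commands=[
    [[0,-5,2,-2,-8,0,0],[0,-9,6,-5,-16,0,0],[0,-13,11,-8,-24,0,0],[0,-15,15,-11,-32,0,0],[0,-17.4,19,-14,-40,0,0],[0,-17.4,23,-17,-48,0,0],[0,-17.4,27,-20.5,-56,0,0],[0,-17.4,30.4,-23.5,-64,0,0]],
  ],
)

```text
time: 0.9
tool_pos: [412.6, -239.5, 378.2]
tcp_rot: [-30.9, 89.9, -31.3]
ft_force: [0.7, -0.6, -0.1]
finger_gap: 85.7
```

```bash
python3 - <<'E'
from h import *
delta([390,210,340],78)
E
```

```text
t 0.9 tcp [ 412.6 -239.5  378.2] zyaw -0.44 tilt 0.05 gap 85.7 F [ 0.7 -0.6 -0.1] q [-36. -12.  86.   0. 105. -36.]
  shift cm [ 3.8  44.93 -2.61] turn [-78.4   0.    0.1]
```

Request:
servo_tool(
  commands=[
    [[0,0.5,4.5,0,-8.5,0,0],[0,1,9,0,-17,0,0],[0,1.5,14,0,-25.5,0,0],[0,2,19,0,-34,0,0],[0,2.5,24,-1,-42.5,0,0],[0,3,28.5,-2,-51,0,0],[0,3.5,33,-3,-59.5,0,0],[0,4,37,-4,-68,0,0]],
  ],
)

```text
time: 1.7
tool_pos: [375.8, 131.3, 337.2]
tcp_rot: [55.0, 90.0, 122.6]
ft_force: [0.9, 0.4, 0.2]
finger_gap: 85.3
```

Request:
servo_tool(
  commands=[
    [[0,0,1.8,3.5,-8,0,0],[0,0,1.8,3.5,-10,0,0],[0,0,1.8,3.5,-10,0,0]],
  ],
)

```text
time: 2.0
tool_pos: [373.2, 169.6, 337.1]
tcp_rot: [126.5, 89.9, -156.1]
ft_force: [0.0, -1.0, -0.7]
finger_gap: 85.7
```

```bash
python3 - <<'E'
from h import *
from bench import r
delta([390,210,340],78)
c=r.calibration("wrist")
p,d=r.snapshot("wrist"); np.savez("wrist1.npz",p=p,d=d,**{k:np.array(v) for k,v in c.items()})
cv2.imwrite("pics/w1.png",p[:,:,::-1])
E
```

```text
t 2.0 tcp [373.2 169.6 337.1] zyaw 77.45 tilt 0.06 gap 85.7 F [ 0.  -1.  -0.7] q [ 17. -23. 100.  -0. 104. -60.]
  shift cm [-0.29 -0.76  4.31] turn [-0.5 -0.  -0. ]
```

View pics/w1.png

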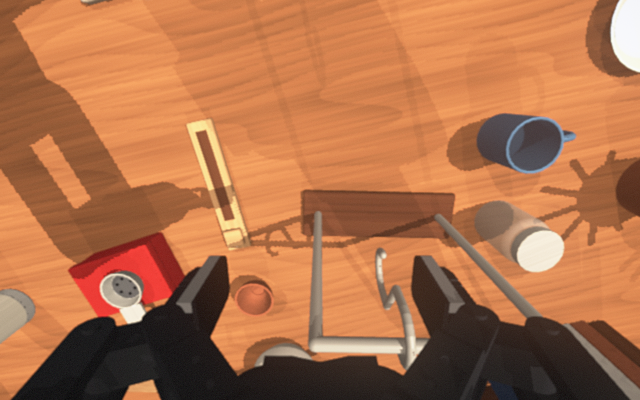

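The wrist picture shows the hook below the bar: lower end at (379,253), slant at about (390,300), near upright wire at (408,330), and the bar along row 345. I'll cut the hook out of the depth picture and fit its vertical plane.

```bash
python3 - <<'E'
from h import *
for n,i in (("wrist",1),("top",0)):
    c=load(n,i);C=cloud(c,c['d'])
    m=(C[...,2]>165)&(C[...,2]<320)&(abs(C[...,1]-212)<30)&(abs(C[...,0]-499)<45)&(c['d']>0)
    # remove bar neighbourhood
    b=504.7+(C[...,1]-238)*0.249
    m&=~((abs(C[...,0]-b)<14)&(C[...,2]>285)&(C[...,2]<309))
    Q=C[m];print(n,len(Q))
    for z0 in range(160,320,10):
        q=Q[(Q[:,2]>=z0)&(Q[:,2]<z0+10)]
        if len(q): print(z0,len(q),"x",q[:,0].min().round(0),q[:,0].max().round(0),np.median(q[:,0]).round(1),"y",q[:,1].min().round(0),q[:,1].max().round(0),np.median(q[:,1]).round(1))
    A=Q[:,:2].astype(np.float32)
    v=cv2.fitLine(A,cv2.DIST_HUBER,0,.01,.01).ravel();print("fit",v,np.degrees(np.arctan(v[1]/v[0])))
E
```

```text
wrist 1409
160 20 x 488.0 505.0 497.6 y 208.0 215.0 210.0
170 154 x 472.0 516.0 503.7 y 205.0 216.0 211.4
180 71 x 468.0 519.0 515.0 y 205.0 219.0 210.5
190 90 x 468.0 520.0 472.8 y 205.0 220.0 214.0
200 41 x 515.0 519.0 516.5 y 205.0 212.0 208.3
210 18 x 516.0 520.0 516.7 y 205.0 210.0 206.4
220 31 x 507.0 522.0 515.6 y 205.0 212.0 207.0
230 35 x 495.0 512.0 503.3 y 207.0 214.0 209.0
240 37 x 484.0 500.0 492.6 y 209.0 215.0 210.8
250 45 x 468.0 488.0 478.1 y 211.0 219.0 213.0
260 63 x 468.0 473.0 469.2 y 212.0 220.0 216.1
270 72 x 468.0 473.0 469.4 y 213.0 220.0 215.7
280 92 x 468.0 519.0 469.5 y 205.0 220.0 215.5
290 166 x 469.0 518.0 472.2 y 205.0 220.0 214.4
300 228 x 471.0 516.0 478.2 y 206.0 220.0 214.7
310 246 x 481.0 508.0 491.3 y 208.0 218.0 212.6
fit [ 9.8296416e-01 -1.8379737e-01  4.8899170e+02  2.1252911e+02] -10.591024
top 139
160 11 x 497.0 509.0 502.5 y 207.0 217.0 213.1
170 10 x 482.0 518.0 511.6 y 206.0 218.0 210.6
180 7 x 476.0 521.0 479.2 y 205.0 220.0 212.8
190 8 x 471.0 524.0 475.4 y 205.0 220.0 215.4
210 4 x 521.0 524.0 523.6 y 206.0 211.0 206.8
220 10 x 512.0 521.0 516.5 y 207.0 213.0 209.1
230 12 x 501.0 512.0 506.6 y 208.0 216.0 211.4
240 2 x 487.0 504.0 495.7 y 210.0 211.0 210.2
250 10 x 479.0 488.0 483.5 y 212.0 218.0 214.5
260 3 x 474.0 480.0 476.9 y 213.0 214.0 213.7
270 3 x 472.0 477.0 475.0 y 213.0 214.0 213.9
280 2 x 521.0 524.0 522.5 y 205.0 209.0 207.1
290 12 x 473.0 524.0 498.5 y 206.0 218.0 211.5
300 26 x 476.0 521.0 496.1 y 205.0 220.0 212.8
310 19 x 484.0 511.0 500.1 y 208.0 215.0 212.4
fit [ 9.8499304e-01 -1.7259420e-01  4.9950757e+02  2.1153738e+02] -9.938685
```

Request:
servo_tool(
  commands=[
    [[0,0,0,0,0,0,0],[0,0,0,0,0,0,0],[0,0,0,0,0,0,0]],
  ],
)

```text
time: 2.35
tool_pos: [374.0, 167.9, 337.7]
tcp_rot: [-76.7, 90.0, 0.4]
ft_force: [-0.2, -0.6, 0.2]
finger_gap: 85.6
```

```bash
python3 - <<'E'
from h import *
delta([399,229,256],79.7)
E
```

```text
t 2.35 tcp [374.  167.9 337.7] zyaw 77.13 tilt 0.01 gap 85.6 F [-0.2 -0.6  0.2] q [ 17. -23. 100.  -0. 104. -60.]
  shift cm [ 8.17 -1.07  6.52] turn [-2.6  0.   0. ]
```

Request:
servo_tool(
  commands=[
    [[0,2,-0.5,3,-2,0,0],[0,5,-1,6,-2.6,0,0],[0,8.2,-1.1,6.5,-2.6,0,0],[0,8.2,-1.1,6.5,-2.6,0,0],[0,8.2,-1.1,6.5,-2.6,0,0]],
  ],
)

```text
time: 2.85
tool_pos: [398.6, 228.9, 255.8]
tcp_rot: [130.7, 89.9, -149.4]
ft_force: [-0.1, -0.5, 0.5]
finger_gap: 85.3
```

```bash
python3 - <<'E'
from h import *
from bench import r
delta([473,215.5,256],79.7)
c=r.calibration("wrist")
p,d=r.snapshot("wrist"); np.savez("wrist2.npz",p=p,d=d,**{k:np.array(v) for k,v in c.items()})
cv2.imwrite("pics/w2.png",p[:,:,::-1])
c=load("wrist",2);C=cloud(c,c['d'])
m=(C[...,2]>165)&(C[...,2]<320)&(abs(C[...,1]-212)<30)&(abs(C[...,0]-499)<45)&(c['d']>0)
Q=C[m]
for z0 in range(160,330,10):
    q=Q[(Q[:,2]>=z0)&(Q[:,2]<z0+10)&(Q[:,0]<490)]
    if len(q): print(z0,len(q),"x",q[:,0].min().round(0),q[:,0].max().round(0),np.median(q[:,0]).round(1),"y",q[:,1].min().round(0),q[:,1].max().round(0),np.median(q[:,1]).round(1))
E
```

```text
t 2.85 tcp [398.6 228.9 255.8] zyaw 79.81 tilt 0.09 gap 85.3 F [-0.1 -0.5  0.5] q [ 23. -16. 102.  -0.  94. -56.]
  shift cm [-0.02 -7.56  0.  ] turn [ 0.1 -0.1 -0.1]
170 3 x 472.0 473.0 472.6 y 215.0 218.0 216.2
180 35 x 469.0 474.0 470.3 y 213.0 220.0 217.3
190 102 x 468.0 475.0 470.5 y 213.0 221.0 216.8
250 35 x 468.0 472.0 469.8 y 213.0 221.0 217.4
260 155 x 468.0 472.0 469.6 y 213.0 221.0 217.3
270 59 x 468.0 472.0 469.4 y 213.0 221.0 217.2
```

View pics/w2.png

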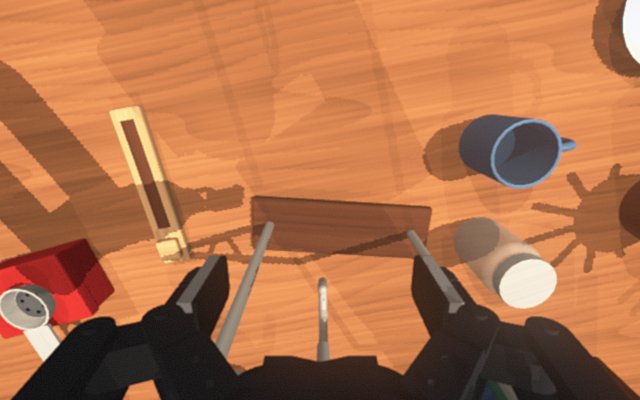

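The hook's near wire stands at col 322, between the open fingers and clear of the bar. Moving in, then closing.

Request:
servo_tool(
  commands=[
    [[0,0,-2.5,0.1,0,0,0],[0,0,-5,0.1,0,0,0],[0,0,-6.5,0.1,0,0,0],[0,0,-7.4,0.1,0,0,0],[0,0,-7.4,0.1,0,0,0],[0,0,-7.4,0.1,0,0,0]],
  ],
  force=90,
)

```text
time: 3.5
tool_pos: [471.9, 217.4, 256.7]
tcp_rot: [-51.8, 89.9, 28.0]
ft_force: [0.3, -0.2, -0.1]
finger_gap: 85.4
```

Request:
servo_tool(
  commands=[
    [[255,0,0,0,0,0,0],[255,0,0,0,0,0,0],[255,0,0,0,0,0,0],[255,0,0,0,0,0,0],[255,0,0,0,0,0,0],[255,0,0,0,0,0,0],[255,0,0,0,0,0,0],[255,0,0,0,0,0,0]],
  ],
  force=90,
)

```text
time: 4.3
tool_pos: [471.9, 217.5, 255.7]
tcp_rot: [-0.7, 90.0, 79.1]
ft_force: [-1.0, 0.7, 1.6]
finger_gap: 5.1
```

```bash
python3 - <<'E'
from h import *
from bench import r
delta([472,217,256],79.7)
for n in ("wrist","scene"):
    c=r.calibration(n)
    p,d=r.snapshot(n); np.savez(n+"3.npz",p=p,d=d,**{k:np.array(v) for k,v in c.items()})
    q=p[:,:,::-1]
    if n=="scene": q=cv2.resize(q[100:300,310:510],None,fx=3,fy=3,interpolation=cv2.INTER_CUBIC)
    cv2.imwrite(f"pics/{n}3.png",q)
E
```

```text
t 4.3 tcp [471.9 217.5 255.7] zyaw 79.86 tilt 0.0 gap 5.1 F [-1.   0.7  1.6] q [ 19.  -6.  94.   0.  92. -61.]
  shift cm [-0.03 -0.02 -0.05] turn [0.2 0.  0. ]
```

View pics/wrist3.png

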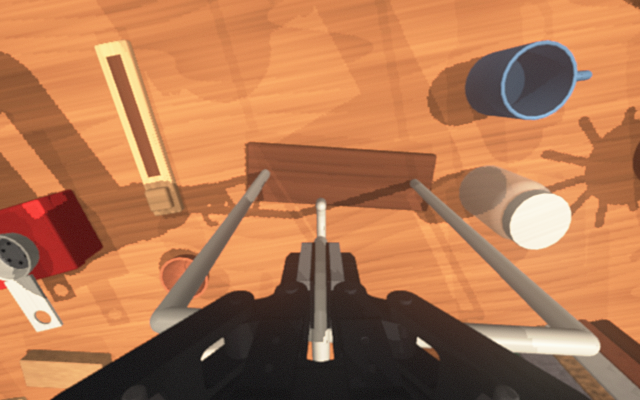

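View pics/scene3.png

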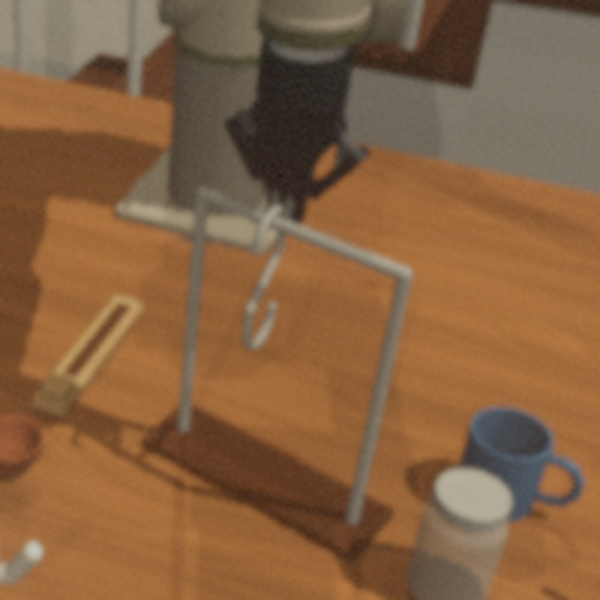

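The wire sits between the shut pads (322,260 to 320,340). The gap reads 5.1 mm on an 8 mm wire, so I'll check that it holds by lifting 37 mm.

Request:
servo_tool(
  commands=[
    [[255,-1,0,0,0,0,0],[255,-2,0,0,0,0,0],[255,-3,0,0,0,0,0],[255,-3.7,0,0,0,0,0],[255,-3.7,0,0,0,0,0],[255,-3.7,0,0,0,0,0]],
  ],
)

```text
time: 5.0
tool_pos: [472.0, 217.5, 292.8]
tcp_rot: [-55.0, 90.0, 24.8]
ft_force: [0.6, -0.3, -0.5]
finger_gap: 5.0
```

```bash
cat > snap.py <<'E'
import sys
from h import *
from bench import r
def snap(n,i,x0=0,y0=0,x1=640,y1=400,k=1):
    c=r.calibration(n)
    p,d=r.snapshot(n); np.savez(f"{n}{i}.npz",p=p,d=d,**{a:np.array(v) for a,v in c.items()})
    cv2.imwrite(f"pics/{n}{i}.png",cv2.resize(p[y0:y1,x0:x1,::-1],None,fx=k,fy=k,interpolation=cv2.INTER_CUBIC))
    return load(n,i)
E
python3 - <<'E'
from snap import *
delta([472,217,293],79.7)
snap("wrist",4);snap("scene",4,310,100,510,300,3)
E
```

```text
t 5.0 tcp [472.  217.5 292.8] zyaw 79.86 tilt 0.02 gap 5.0 F [ 0.6 -0.3 -0.5] q [ 19.  -6.  90.   0.  96. -61.]
  shift cm [-0.02 -0.01 -0.05] turn [0.2 0.  0. ]
```

View pics/wrist4.png

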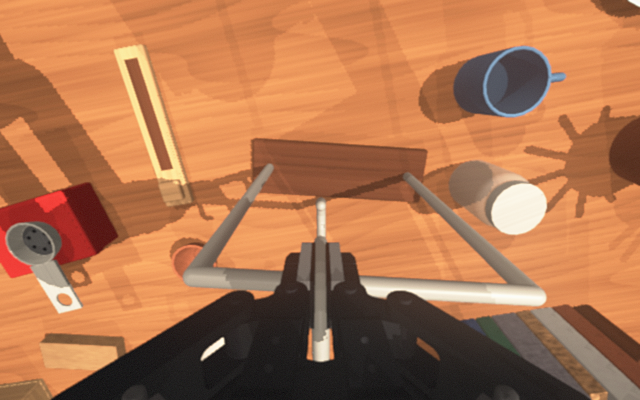

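View pics/scene4.png

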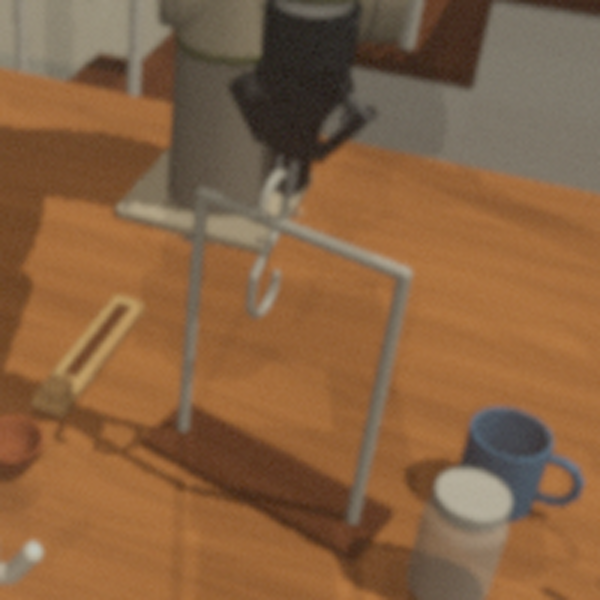

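The hook came up upright and the lower end kept its pixel (321,203) relative to the gripper, so the grip holds. Next I back off along hook −x (tool +y).

Request:
servo_tool(
  commands=[
    [[255,0,2,0,0,0,0],[255,0,4,0,0,0,0],[255,0,6.5,0,0,0,0],[255,0,9,0,0,0,0],[255,0,9,0,0,0,0]],
  ],
)

```text
time: 5.6
tool_pos: [381.2, 233.9, 292.5]
tcp_rot: [72.7, 90.0, 152.6]
ft_force: [0.5, 0.0, 1.1]
finger_gap: 5.1
```

```bash
python3 - <<'E'
from snap import *
delta([420,-30,300],90)
E
```

```text
t 5.6 tcp [381.2 233.9 292.5] zyaw 79.95 tilt 0.05 gap 5.1 F [0.5 0.  1.1] q [ 25. -18. 100.   0.  98. -55.]
  shift cm [ -0.76  -8.42 -25.31] turn [-10.   0.  -0.]
```

Request:
servo_tool(
  commands=[
    [[255,-0.3,-0.5,-3,-1,0,0],[255,-0.8,-1.5,-7.5,-3,0,0],[255,-0.8,-3,-12,-5,0,0],[255,-0.8,-5,-16.5,-8,0,0],[255,-0.8,-7,-21,-10,0,0],[255,-0.8,-8.4,-25,-10,0,0],[255,-0.8,-8.4,-25.3,-10,0,0]],
  ],
)

```text
time: 6.3
tool_pos: [421.7, -35.3, 299.8]
tcp_rot: [145.1, 89.9, -125.3]
ft_force: [-0.4, 0.3, -1.7]
finger_gap: 5.2
```

```bash
python3 - <<'E'
from snap import *
delta([598,-124,240],94.9)
E
```

```text
t 6.3 tcp [421.7 -35.3 299.8] zyaw 89.53 tilt 0.12 gap 5.2 F [-0.4  0.3 -1.7] q [ -12.  -22.  102.   -0.   99. -101.]
  shift cm [  5.98 -17.71  -8.71] turn [-5.4 -0.1 -0.1]
```

Request:
servo_tool(
  commands=[
    [[255,1,-3,-1.5,-1,0,0],[255,2,-7,-3,-2.5,0,0],[255,3,-11,-5,-4,0,0],[255,4.5,-14.5,-7,-5.3,0,0],[255,6,-17.7,-8.7,-5.3,0,0],[255,6,-17.7,-8.7,-5.3,0,0],[255,6,-17.7,-8.7,-5.3,0,0]],
  ],
)

```text
time: 7.0
tool_pos: [597.8, -117.8, 238.2]
tcp_rot: [67.2, 89.8, 162.3]
ft_force: [0.3, 0.2, -0.7]
finger_gap: 4.9
```

```bash
python3 - <<'E'
from snap import *
delta([598,-124,123],94.9)
snap("wrist",5);snap("scene",5,220,120,380,240,5)
delta([598,-124,123],94.9)
E
```

```text
t 7.0 tcp [ 597.8 -117.8  238.2] zyaw 95.14 tilt 0.25 gap 4.9 F [ 0.3  0.2 -0.7] q [ -16.    9.   81.    0.   91. -111.]
  shift cm [ 1.152e+01 -1.000e-02 -6.400e-01] turn [ 0.2  0.1 -0.2]
t 7.1 tcp [ 598.1 -117.4  241.4] zyaw 95.18 tilt 0.04 gap 5.2 F [-0.   0.3 -0.3] q [ -16.    8.   81.    0.   91. -111.]
  shift cm [11.84  0.08 -0.65] turn [ 0.3 -0.   0. ]
```

View pics/wrist5.png

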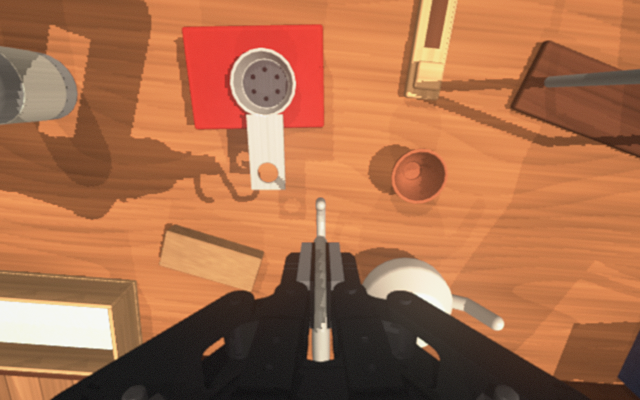

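View pics/scene5.png

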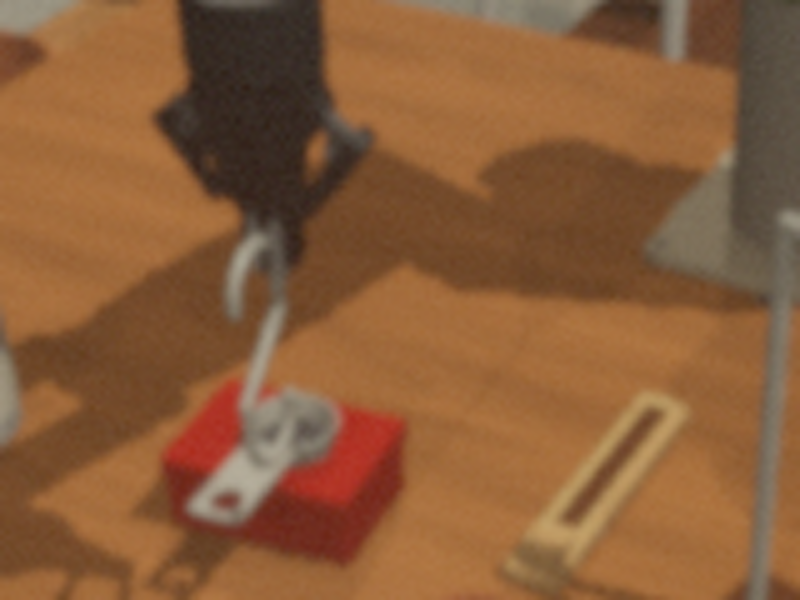

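The wrist view shows the hole at about (268,173), the handle between cols 248 and 285, and the hook's lower end at (321,203). The arm was still settling, so I'll retake it at rest.

Request:
servo_tool(
  commands=[
    [[255,0,0,0,0,0,0],[255,0,0,0,0,0,0]],
  ],
)

```text
time: 7.3
tool_pos: [598.3, -117.5, 242.5]
tcp_rot: [-110.3, 89.8, -15.2]
ft_force: [-0.2, -0.1, -0.2]
finger_gap: 4.9
```

```bash
python3 - <<'E'
from snap import *
s=r.sense()
c=snap("wrist",6)
R=Rt(s)
p=c['p'];k=4;x0,y0,x1,y1=215,35,300,200
big=cv2.resize(p[y0:y1,x0:x1],None,fx=k,fy=k,interpolation=cv2.INTER_CUBIC)
hsv=cv2.cvtColor(big,cv2.COLOR_RGB2HSV)
m=((hsv[...,1]<110)&(hsv[...,2]>90)).astype(np.uint8)
cs,h=cv2.findContours(m,cv2.RETR_CCOMP,cv2.CHAIN_APPROX_NONE)
cv2.imwrite("pics/m6.png",np.hstack([big[:,:,::-1],cv2.merge([m*255]*3)]))
for q,hh in zip(cs,h[0]):
    a=cv2.contourArea(q)
    if a>300:
        (x,y),ra=cv2.minEnclosingCircle(q)
        u,v=(x+.5)/k-.5+x0,(y+.5)/k-.5+y0
        print(a,hh[3],(u,v),"r px",ra/k, "world",onz(c,u,v,78 if hh[3]>=0 else 80).round(1), "diam",2*ra/k/c['fx']*c['d'][int(v)+0,int(u)])
C=cloud(c,c['d'])
m=(C[...,2]>120)&(C[...,2]<230)&(abs(C[...,1]-s['tool_pos'][1])<30)&(abs(C[...,0]-s['tool_pos'][0])<40)&(c['d']>0)&(np.indices(m:=c['d'].shape)[0]<240)
Q=C[m];print(len(Q),s['tool_pos'])
for z0 in range(120,230,6):
    q=Q[(Q[:,2]>=z0)&(Q[:,2]<z0+6)]
    if len(q): print(z0,len(q),q.min(0).round(1),q.max(0).round(1))
delta([598,-124,123],94.9)
E
```

```text
97780.5 -1 (267.3007125854492, 117.07928466796875) r px 71.36827087402344 world [ 545.8 -176.4   80. ] diam 144.37408980095378
4800.5 0 (268.4274673461914, 169.85647583007812) r px 10.436631202697754 world [ 601.1 -173.3   78. ] diam 27.638191928641834
351 [ 598.28879344 -117.54608212  242.48357356]
150 23 [ 617.7 -119.1  154. ] [ 630.3 -111.3  156. ]
156 213 [ 609.3 -119.9  156.1] [ 635.3 -110.8  161.8]
162 1 [ 610.7 -117.4  162.4] [ 610.7 -117.4  162.4]
168 9 [ 595.9 -121.6  170. ] [ 598.7 -114.5  173.9]
174 18 [ 595.2 -121.6  174.1] [ 597.9 -114.6  179.8]
180 84 [ 595.3 -121.5  180.2] [ 602.4 -114.4  185.8]
186 3 [ 596.9 -119.   186.1] [ 599.4 -116.3  186.4]
t 7.35 tcp [ 598.2 -117.6  242.2] zyaw 95.18 tilt 0.14 gap 5.1 F [-0.1 -0.5 -0.3] q [ -16.    8.   81.    0.   91. -111.]
  shift cm [11.92  0.11 -0.63] turn [ 0.3 -0.   0.1]
```

View pics/m6.png

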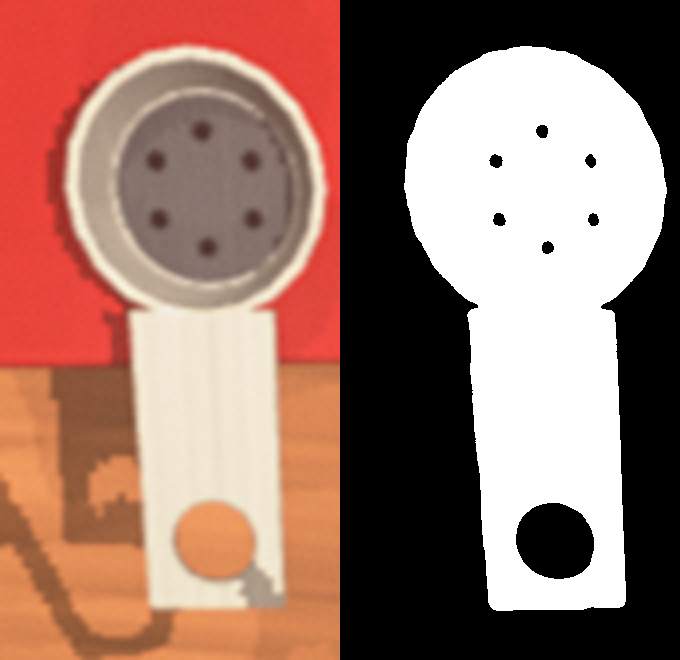

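The hole comes out at (601.1,−173.3) from the wrist and (602.4,−173.7) from the top camera, which agree. The hook's tip is at (599.2,−118), with its top at z 186 (TCP−56). Next I descend beside the handle.

Request:
servo_tool(
  commands=[
    [[255,3,0,-0.6,0,0,0],[255,6,0,-0.6,0,0,0],[255,9,0.1,-0.6,0.3,0,0],[255,11,0.1,-0.6,0.3,0,0],[255,12,0.1,-0.6,0.3,0,0],[255,12,0.1,-0.6,0.3,0,0],[255,12,0.1,-0.6,0.3,0,0]],
  ],
)

```text
time: 8.05
tool_pos: [598.4, -124.1, 122.2]
tcp_rot: [-111.8, 89.9, -16.9]
ft_force: [0.5, 0.2, -1.4]
finger_gap: 5.1
```

```bash
python3 - <<'E'
from snap import *
delta([601,-173,122],94.9)
c=snap("wrist",7);snap("scene",7,220,120,380,240,5)
E
```

```text
t 8.05 tcp [ 598.4 -124.1  122.2] zyaw 94.86 tilt 0.11 gap 5.1 F [ 0.5  0.2 -1.4] q [ -17.   12.   89.   -0.   79. -111.]
  shift cm [ 0.02  0.16 -4.89] turn [-0.  -0.   0.1]
```

View pics/wrist7.png

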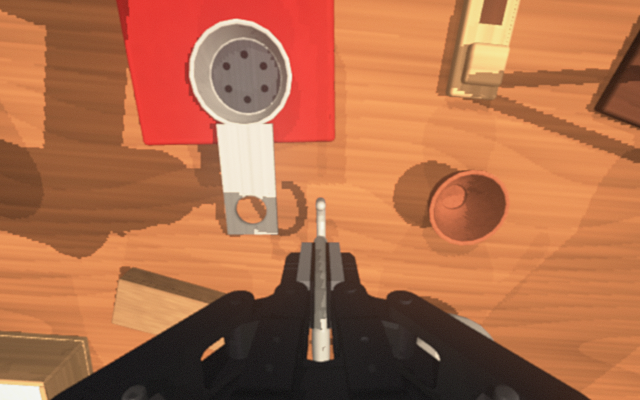

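View pics/scene7.png

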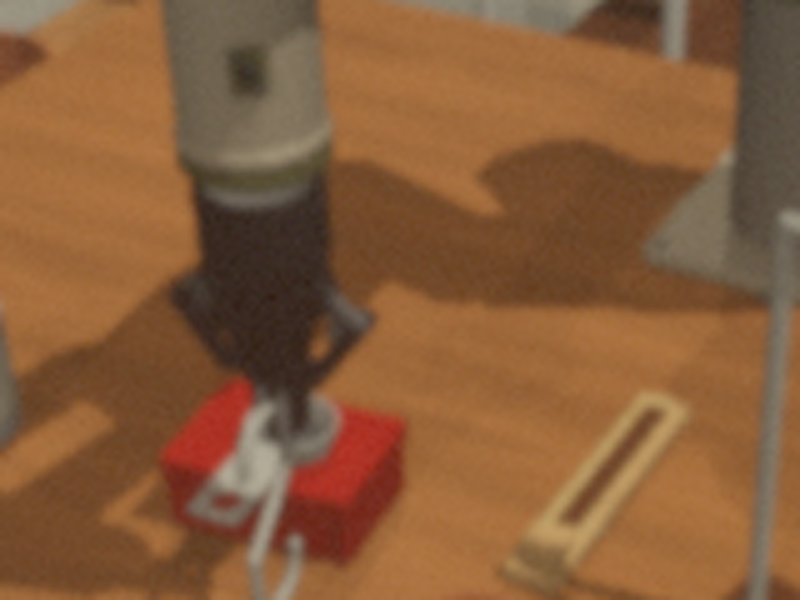

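```bash
python3 - <<'E'
from snap import *
c=load("wrist",7)
print("hole",onz(c,250.5,210,78).round(1)," tip",onz(c,320.5,202,66).round(1), onz(c,320.5,203,64).round(1))
E
```

```text
hole [ 601.7 -173.8   78. ]  tip [ 595.5 -124.1   66. ] [ 597. -124.   64.]
```

Request:
servo_tool(
  commands=[
    [[255,0,0,-1,0,0,0],[255,0,0,-2,0,0,0],[255,0,0.1,-3,0,0,0],[255,0,0.1,-4,0,0,0],[255,0,0.1,-4.9,0,0,0],[255,0,0.1,-4.9,0,0,0],[255,0,0.1,-4.9,0,0,0]],
  ],
)

```text
time: 8.85
tool_pos: [600.8, -173.2, 120.5]
tcp_rot: [31.3, 90.0, 126.2]
ft_force: [-0.2, 0.3, -0.7]
finger_gap: 5.1
```

```bash
python3 - <<'E'
from snap import *
delta([601,-173,122],94.9)
c=snap("wrist",8,220,100,420,250,4);snap("scene",8,220,150,340,240,6)
E
```

```text
t 8.85 tcp [ 600.8 -173.2  120.5] zyaw 94.81 tilt 0.02 gap 5.1 F [-0.2  0.3 -0.7] q [ -21.   14.   87.    0.   79. -116.]
  shift cm [-0.15 -0.02  0.02] turn [-0.1  0.  -0. ]
```

View pics/wrist8.png

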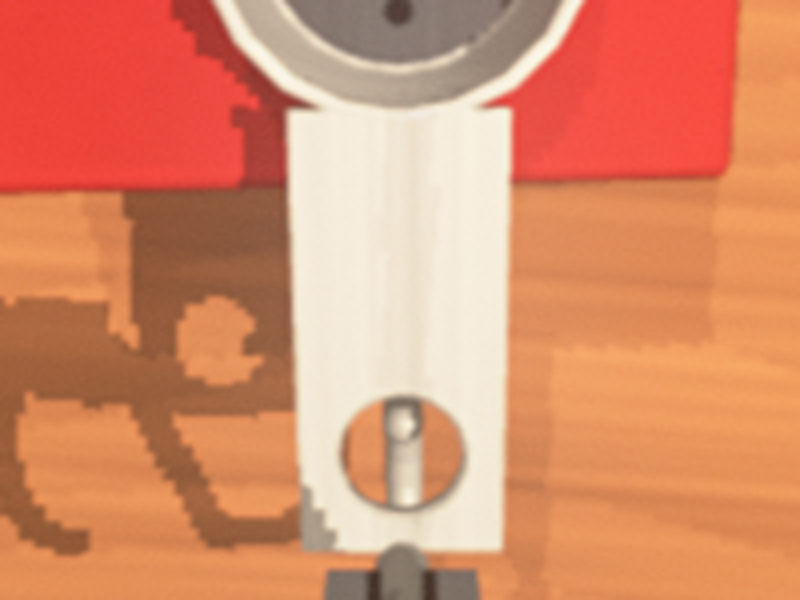

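View pics/scene8.png

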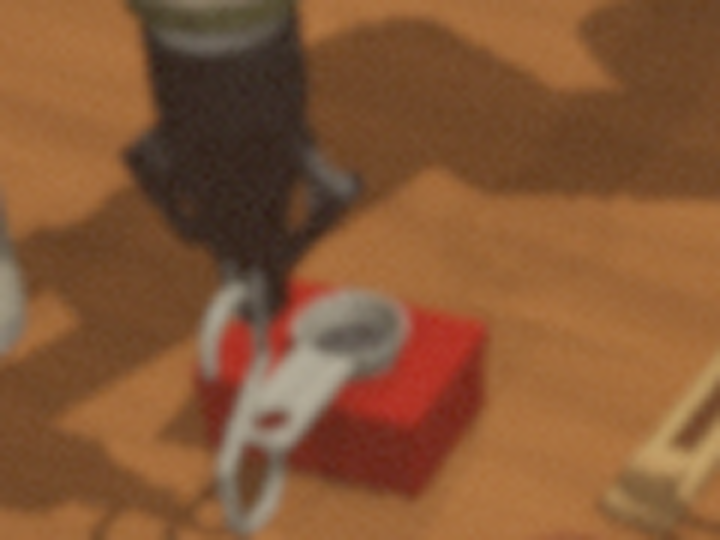

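The tip shows through the hole, centred left to right, at crop (403,422) against the hole centre (403,453). The offset matches the camera's slant with the tip 13 mm lower. Now I raise it through the hole.

Request:
servo_tool(
  commands=[
    [[255,-0.7,0,0,0,0,0],[255,-1.4,0,0,0,0,0],[255,-2.2,0,0,0,0,0],[255,-2.4,0,0,0,0,0],[255,-2.4,0,0,0,0,0]],
  ],
)

```text
time: 9.45
tool_pos: [601.5, -173.1, 145.8]
tcp_rot: [-114.4, 89.9, -19.6]
ft_force: [-0.1, 0.9, -1.1]
finger_gap: 5.1
```

```bash
python3 - <<'E'
from snap import *
delta([601,-173,144],94.9)
c=snap("wrist",9,220,100,420,250,4);snap("scene",9,220,150,340,240,6)
E
```

```text
t 9.45 tcp [ 601.5 -173.1  145.8] zyaw 94.86 tilt 0.11 gap 5.1 F [-0.1  0.9 -1.1] q [ -21.   13.   85.    0.   82. -116.]
  shift cm [0.18 0.05 0.01] turn [-0.  -0.   0.1]
```

View pics/wrist9.png

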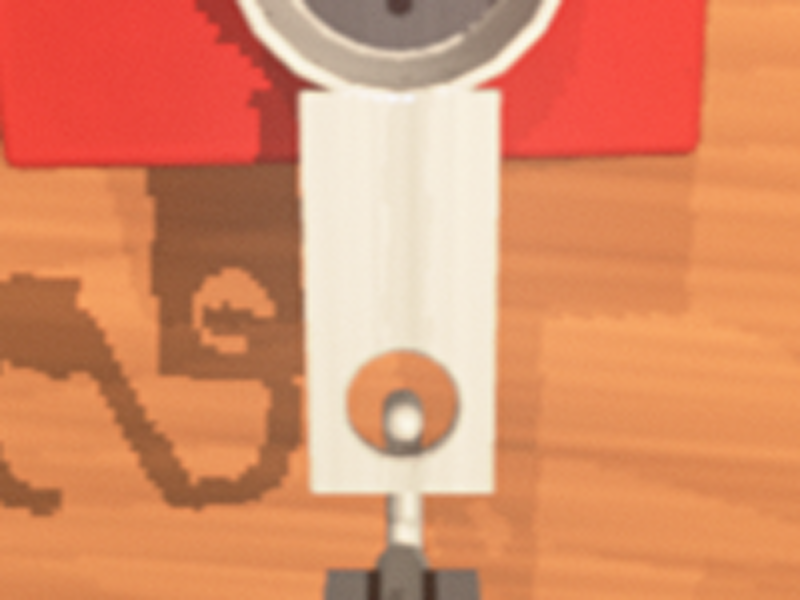

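View pics/scene9.png

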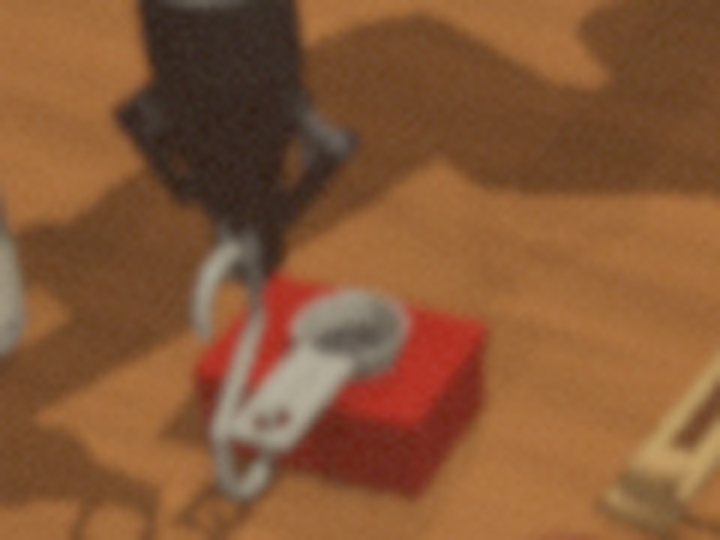

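The tip is up through the hole: (404,415) inside the hole in the wrist crop, and the end shows above the plate in the scene. I now follow the bend and lift the handle along an arc, pivoting the strainer on the back of its foot.

Request:
servo_tool(
  commands=[
    [[255,-0.8,0.3,0,0,0,0],[255,-1.3,0.7,0,0,0,0],[255,-1.7,1.1,0,0,0,0],[255,-2.7,1.4,0,0,0,0],[255,-3.7,1.7,0,0,0,0],[255,-4.8,2.1,0,0,0,0],[255,-5.9,2.5,0,0,0,0],[255,-5.9,2.5,0,0,0,0]],
  ],
)

```text
time: 10.35
tool_pos: [576.7, -175.6, 206.5]
tcp_rot: [-118.5, 89.8, -23.6]
ft_force: [0.0, -0.6, -0.8]
finger_gap: 5.1
```

```bash
python3 - <<'E'
from snap import *
delta([601,-173,144],94.9)
c=snap("wrist",10,220,50,420,250,3);snap("scene",10,220,150,340,240,6)
E
```

```text
t 10.35 tcp [ 576.7 -175.6  206.5] zyaw 94.84 tilt 0.22 gap 5.1 F [ 0.  -0.6 -0.8] q [ -22.    8.   85.   -0.   87. -117.]
  shift cm [ 6.26 -2.42  0.07] turn [-0.1 -0.1  0.2]
```

View pics/wrist10.png

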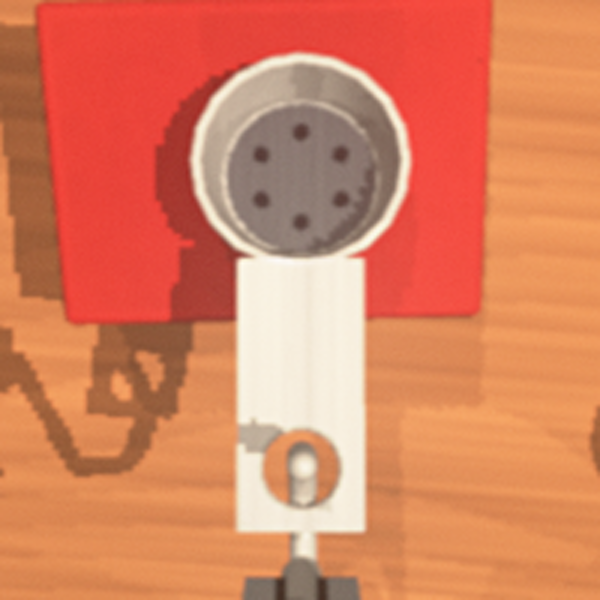

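View pics/scene10.png

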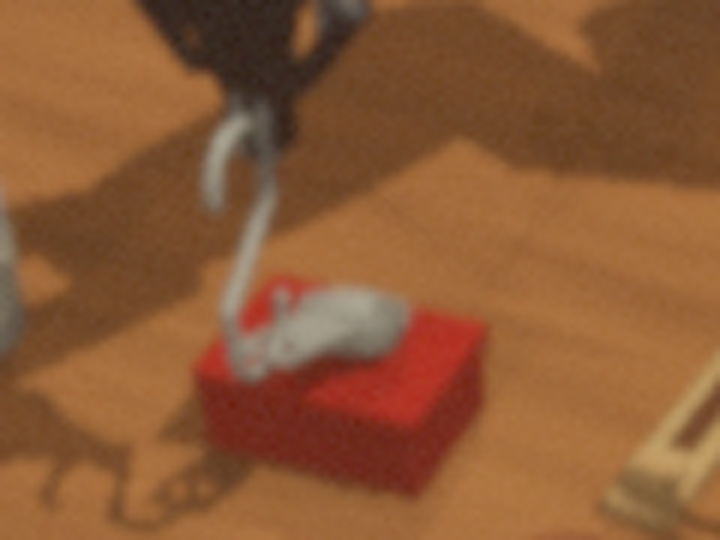

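Wrist view: the tip is well through the hole at (302,465), and the strainer is tilted about 20° on the tin with the basket still in place. Continuing the arc.

Request:
servo_tool(
  commands=[
    [[255,-0.9,0.6,0,0,0,0],[255,-1.8,1.3,0,0,0,0],[255,-2.6,2,0,0,0,0],[255,-3.4,2.7,0,0,0,0],[255,-4.1,3.6,0,0,0,0],[255,-4.8,4.6,0,0,0,0],[255,-5.4,5.6,0,0,0,0],[255,-5.9,6.5,0,0,0,0]],
  ],
)

```text
time: 11.25
tool_pos: [510.3, -180.7, 263.3]
tcp_rot: [-137.9, 90.0, -43.0]
ft_force: [0.1, -0.3, -1.5]
finger_gap: 4.5
```

```bash
python3 - <<'E'
from snap import *
delta([601,-173,144],94.9)
c=snap("wrist",11,220,50,420,250,3);snap("scene",11,220,150,340,240,6)
E
```

```text
t 11.25 tcp [ 510.3 -180.7  263.3] zyaw 94.85 tilt 0.02 gap 4.5 F [ 0.1 -0.3 -1.5] q [ -25.   -3.   90.   -0.   93. -120.]
  shift cm [11.93 -9.1   0.  ] turn [-0.1 -0.   0. ]
```

View pics/wrist11.png

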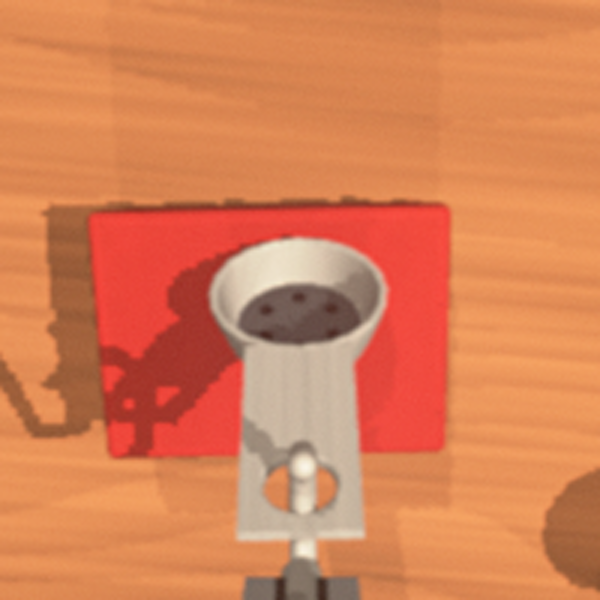

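View pics/scene11.png

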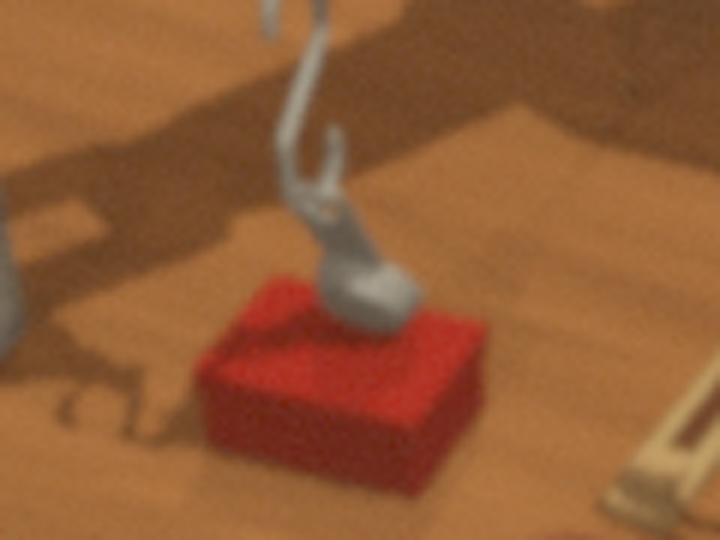

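The strainer is at about 60°, with the hook's end well through the hole at (302,465) and the tin still in place. Finishing the arc and lifting clear.

Request:
servo_tool(
  commands=[
    [[255,-0.5,0.8,0,0,0,0],[255,-0.9,1.6,0,0,0,0],[255,-1.3,2.3,0,0,0,0],[255,-1.8,2.8,0,0,0,0],[255,-2.5,3,0,0,0,0],[255,-3.3,3,0,0,0,0],[255,-4.1,3,0,0,0,0],[255,-5,3,0,0,0,0]],
  ],
)

```text
time: 12.15
tool_pos: [481.5, -183.1, 313.4]
tcp_rot: [-117.2, 90.0, -22.4]
ft_force: [1.6, -0.2, -1.2]
finger_gap: 5.1
```

Request:
servo_tool(
  commands=[
    [[255,-0.8,0,0,0,0,0],[255,-1.6,0,0,0,0,0],[255,-2.4,0,0,0,0,0],[255,-3,0,0,0,0,0],[255,-3,0,0,0,0,0],[255,-3,0,0,0,0,0],[255,-3,0,0,0,0,0],[255,-3,0,0,0,0,0]],
  ],
)

```text
time: 12.95
tool_pos: [481.1, -183.0, 342.1]
tcp_rot: [58.1, 90.0, 152.9]
ft_force: [0.1, 0.1, -1.7]
finger_gap: 5.3
```

```bash
python3 - <<'E'
from snap import *
delta([480,-183,345],94.9)
c=snap("wrist",12);snap("scene",12,200,70,400,230,4)
E
```

```text
t 12.95 tcp [ 481.1 -183.   342.1] zyaw 94.85 tilt 0.05 gap 5.3 F [ 0.1  0.1 -1.7] q [ -27.   -7.   85.    0.  101. -121.]
  shift cm [-0.29  0.11  0.01] turn [-0.  0. -0.]
```

View pics/wrist12.png

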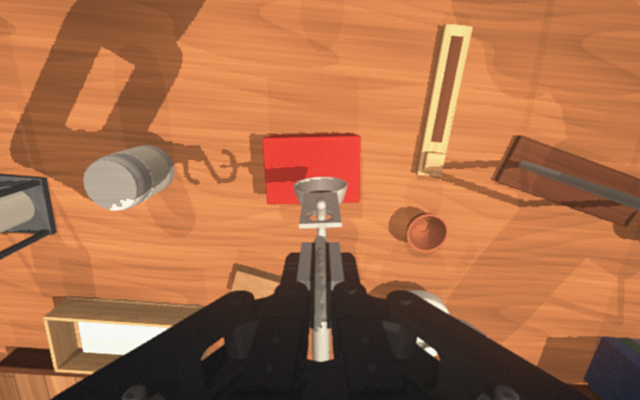

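View pics/scene12.png

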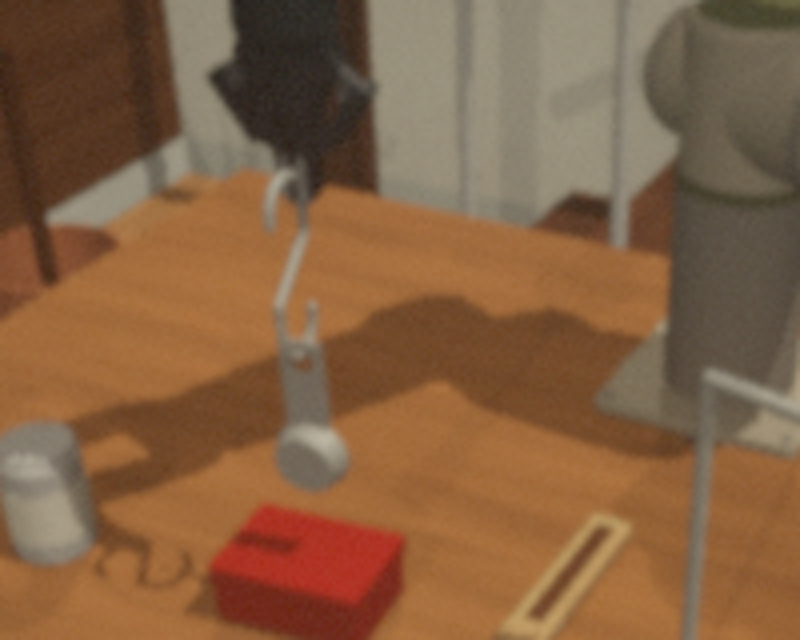

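The strainer hangs free on the hook (scene crop 310,350 to 315,470) and the tin is unmoved to the eye. I'll carry it gently towards the rail and return to the exact pose where the hook was gripped.

Request:
servo_tool(
  commands=[
    [[255,0,0.3,1,0.5,0,0],[255,0,1,3,1,0,0],[255,0,1.9,5.5,2,0,0],[255,0,2.9,8.2,3,0,0],[255,0,3.9,11,4,0,0],[255,0,4.8,13.8,5,0,0],[255,0,5.7,16.4,6,0,0],[255,0,6.5,18.9,7,0,0]],
  ],
)

```text
time: 13.85
tool_pos: [399.5, 1.2, 342.7]
tcp_rot: [-59.7, 90.0, 28.1]
ft_force: [0.1, -0.2, -2.3]
finger_gap: 4.9
```

```bash
python3 - <<'E'
from snap import *
delta([383,234,338],79.8)
E
```

```text
t 13.85 tcp [399.5   1.2 342.7] zyaw 87.8 tilt 0.03 gap 4.9 F [ 0.1 -0.2 -2.3] q [ -7. -25. 100.   0. 105. -95.]
  shift cm [ 0.48  2.54 23.2 ] turn [8. 0. 0.]
```

Request:
servo_tool(
  commands=[
    [[255,0,0.2,2.5,0.8,0,0],[255,0,0.5,5.3,1.8,0,0],[255,0,0.9,8.4,3,0,0],[255,0,1.3,11.6,4,0,0],[255,0,1.7,14.8,5,0,0],[255,0,2.1,17.8,6,0,0],[255,0,2.4,20.6,7,0,0],[255,0,2.5,22.5,8,0,0]],
  ],
)

```text
time: 14.65
tool_pos: [382.8, 227.5, 342.6]
tcp_rot: [18.3, 90.0, 98.2]
ft_force: [-0.1, -0.6, -1.8]
finger_gap: 5.1
```

Request:
servo_tool(
  commands=[
    [[255,0.3,0,0.7,0,0,0],[255,0.8,0,0.7,0,0,0],[255,1.5,0,0.7,0,0,0],[255,2.3,0,0.7,0,0,0],[255,3.2,0,0.7,0,0,0],[255,4,0,0.7,0,0,0],[255,4.5,0,0.7,0,0,0],[255,4.5,0,0.7,0,0,0]],
  ],
)

```text
time: 15.45
tool_pos: [384.9, 232.1, 296.5]
tcp_rot: [121.7, 89.9, -158.4]
ft_force: [-0.5, 0.2, -1.7]
finger_gap: 5.1
```

```bash
python3 - <<'E'
from snap import *
delta([381.5,234,294],79.8)
c=snap("wrist",13);snap("scene",13,310,100,510,300,3)
E
```

```text
t 15.45 tcp [384.9 232.1 296.5] zyaw 79.84 tilt 0.09 gap 5.1 F [-0.5  0.2 -1.7] q [ 25. -17.  99.   0.  98. -55.]
  shift cm [0.25 0.36 0.13] turn [ 0.  -0.  -0.1]
```

View pics/wrist13.png

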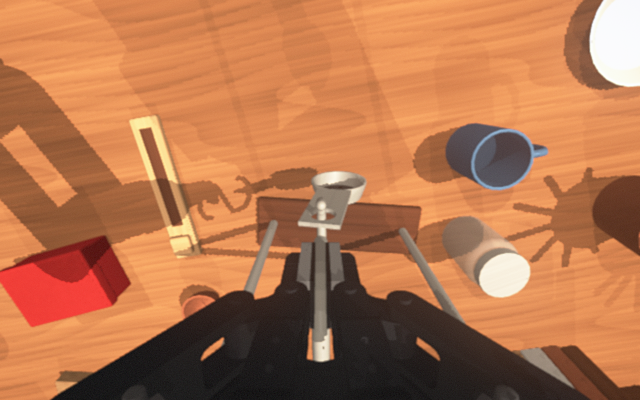

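View pics/scene13.png

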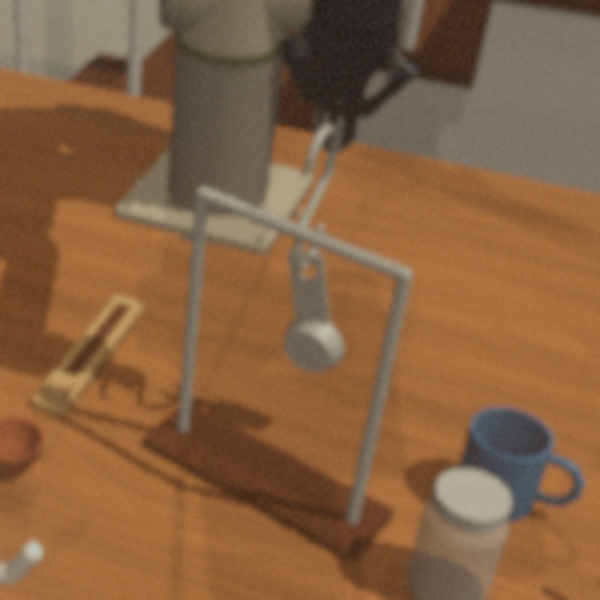

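The strainer swings a little sideways, and the hook is held square to the gripper as before. I'll pause briefly, then go forward over the bar.

Request:
servo_tool(
  commands=[
    [[255,0.2,0,0,0,0,0],[255,0.2,0,0,0,0,0],[255,0.2,0,0.1,0,0,0],[255,0.2,-0.4,0.1,0,0,0],[255,0.2,-1,0.1,0,0,0],[255,0.2,-1.8,0.1,0,0,0],[255,0.2,-2.6,0.1,0,0,0],[255,0.2,-3.4,0.1,0,0,0]],
  ],
)

```text
time: 16.35
tool_pos: [419.7, 227.1, 295.5]
tcp_rot: [161.7, 90.0, -118.5]
ft_force: [-0.6, 0.2, -1.8]
finger_gap: 5.2
```

```bash
python3 - <<'E'
from snap import *
delta([472,217.5,294],79.8)
E
```

```text
t 16.35 tcp [419.7 227.1 295.5] zyaw 79.84 tilt 0.01 gap 5.2 F [-0.6  0.2 -1.8] q [ 22. -13.  96.  -0.  97. -58.]
  shift cm [ 0.15 -5.32 -0.03] turn [ 0. -0. -0.]
```

Request:
servo_tool(
  commands=[
    [[255,0.1,-1,0,0,0,0],[255,0.1,-2,0,0,0,0],[255,0.1,-3,0,0,0,0],[255,0.1,-4,0,0,0,0],[255,0.1,-4.8,0,0,0,0],[255,0.1,-5.3,0,0,0,0],[255,0.1,-5.3,0,0,0,0],[255,0.1,-5.3,0,0,0,0]],
  ],
)

```text
time: 17.15
tool_pos: [470.9, 218.1, 294.6]
tcp_rot: [105.6, 90.0, -174.6]
ft_force: [-0.5, -0.7, -2.6]
finger_gap: 5.2
```

```bash
python3 - <<'E'
from snap import *
delta([472,217.5,256.5],79.8)
c=snap("wrist",14);snap("scene",14,310,100,510,300,3)
E
```

```text
t 17.15 tcp [470.9 218.1 294.6] zyaw 79.85 tilt 0.02 gap 5.2 F [-0.5 -0.7 -2.6] q [ 19.  -6.  90.   0.  96. -61.]
  shift cm [ 3.81 -0.12 -0.04] turn [ 0.1 -0.  -0. ]
```

View pics/wrist14.png

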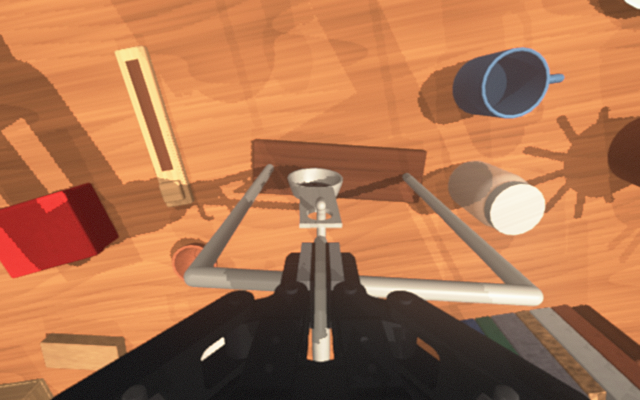

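View pics/scene14.png

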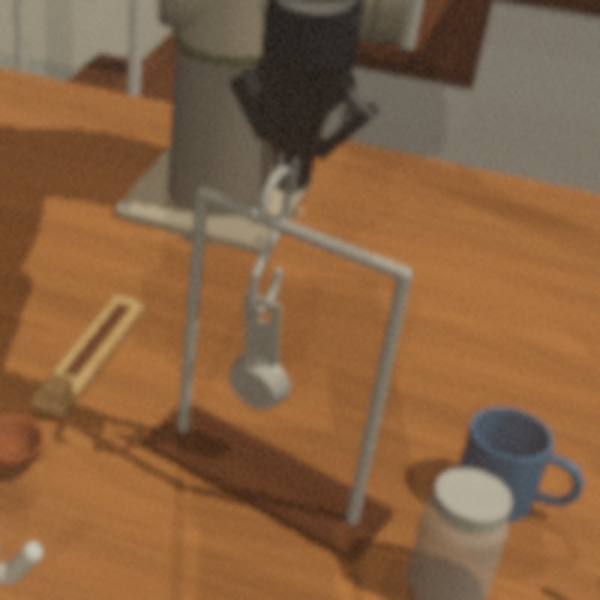

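The bar now sits in the hook's mouth just as in the earlier picture at this pose. Lowering.

Request:
servo_tool(
  commands=[
    [[255,0.6,-0.1,0,0,0,0],[255,1.2,-0.1,0,0,0,0],[255,1.8,-0.1,0,0,0,0],[255,2.4,-0.1,0,0,0,0],[255,3,-0.1,0,0,0,0],[255,3.4,-0.1,0,0,0,0],[255,3.7,-0.1,0,0,0,0],[255,3.7,-0.1,0,0,0,0]],
  ],
)

```text
time: 18.05
tool_pos: [471.8, 217.8, 257.1]
tcp_rot: [113.3, 90.0, -166.9]
ft_force: [-0.3, -0.5, -3.0]
finger_gap: 5.1
```

```bash
python3 - <<'E'
from snap import *
delta([472,217.5,256],79.8)
E
```

```text
t 18.05 tcp [471.8 217.8 257.1] zyaw 79.85 tilt 0.04 gap 5.1 F [-0.3 -0.5 -3. ] q [ 19.  -6.  94.   0.  92. -61.]
  shift cm [ 0.11 -0.02 -0.03] turn [ 0.1 -0.  -0. ]
```

Request:
servo_tool(
  commands=[
    [[255,0.1,0,0,0,0,0],[255,0.1,0,0,0,0,0],[255,0.1,0,0,0,0,0],[255,0.1,0,0,0,0,0],[255,0.1,0,0,0,0,0],[255,0.1,0,0,0,0,0],[255,0.1,0,0,0,0,0],[255,0.1,0,0,0,0,0]],
  ],
)

```text
time: 18.85
tool_pos: [472.0, 217.9, 256.6]
tcp_rot: [-87.5, 90.0, -7.7]
ft_force: [1.3, 0.5, -1.9]
finger_gap: 5.2
```

```bash
python3 - <<'E'
from snap import *
delta([472,217.5,256],79.8)
c=snap("wrist",15,220,120,420,250,4);snap("scene",15,350,130,450,290,4)
E
```

```text
t 18.85 tcp [472.  217.9 256.6] zyaw 79.86 tilt 0.0 gap 5.2 F [ 1.3  0.5 -1.9] q [ 19.  -6.  94.  -0.  92. -61.]
  shift cm [ 0.06 -0.   -0.04] turn [0.1 0.  0. ]
```

View pics/scene15.png

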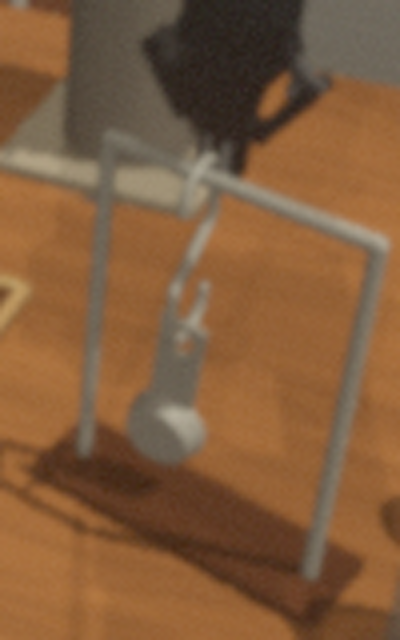

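View pics/wrist15.png

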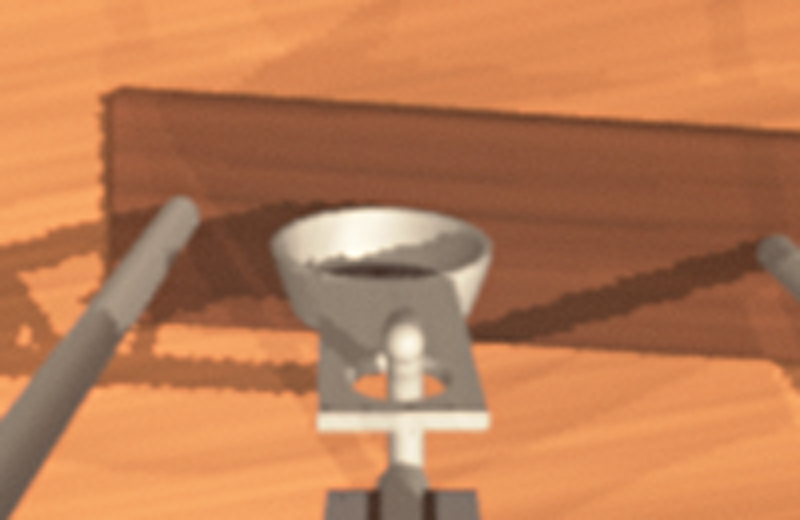

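The hook is on the bar, with the strainer's hole over the hook and still swinging sideways a little. There is plenty of time, so I'll hold and let it settle before letting go.

Request:
servo_tool(
  commands=[
    [[255,0.05,0,0,0,0,0],[255,0.05,0,0,0,0,0],[255,0.05,0,0,0,0,0],[255,0.05,0,0,0,0,0],[255,0.05,0,0,0,0,0],[255,0.05,0,0,0,0,0],[255,0.05,0,0,0,0,0],[255,0.05,0,0,0,0,0]],
  ],
)

```text
time: 19.75
tool_pos: [472.0, 217.9, 256.1]
tcp_rot: [105.5, 90.0, -174.7]
ft_force: [0.1, 0.6, -2.0]
finger_gap: 5.6
```

Request:
servo_tool(
  commands=[
    [[255,0,0,0,0,0,0],[255,0,0,0,0,0,0],[255,0,0,0,0,0,0],[255,0,0,0,0,0,0],[255,0,0,0,0,0,0],[255,0,0,0,0,0,0],[255,0,0,0,0,0,0],[255,0,0,0,0,0,0]],
  ],
)

```text
time: 20.55
tool_pos: [472.1, 217.9, 256.1]
tcp_rot: [-54.7, 90.0, 25.2]
ft_force: [0.5, -0.2, -1.8]
finger_gap: 5.4
```

Request:
servo_tool(
  commands=[
    [[255,0,0,0,0,0,0],[255,0,0,0,0,0,0],[255,0,0,0,0,0,0],[255,0,0,0,0,0,0],[255,0,0,0,0,0,0],[255,0,0,0,0,0,0],[255,0,0,0,0,0,0],[255,0,0,0,0,0,0]],
  ],
)

```text
time: 21.35
tool_pos: [472.0, 217.9, 256.1]
tcp_rot: [70.6, 90.0, 150.5]
ft_force: [0.4, -0.5, -1.2]
finger_gap: 4.6
```

Request:
servo_tool(
  commands=[
    [[255,0,0,0,0,0,0],[255,0,0,0,0,0,0],[255,0,0,0,0,0,0],[255,0,0,0,0,0,0],[255,0,0,0,0,0,0],[255,0,0,0,0,0,0],[255,0,0,0,0,0,0],[255,0,0,0,0,0,0]],
  ],
)

```text
time: 22.15
tool_pos: [472.0, 217.9, 256.1]
tcp_rot: [25.4, 90.0, 105.2]
ft_force: [-0.1, 0.0, -2.2]
finger_gap: 5.0
```

```bash
python3 - <<'E'
from snap import *
delta([472,217.5,256],79.8)
c=snap("wrist",16,220,120,420,250,4);
delta([472,217.5,256],79.8)
E
```

```text
t 22.15 tcp [472.  217.9 256.1] zyaw 79.85 tilt 0.0 gap 5.0 F [-0.1  0.  -2.2] q [ 19.  -6.  94.   0.  92. -61.]
  shift cm [ 0.01 -0.01 -0.04] turn [ 0.1  0.  -0. ]
t 22.2 tcp [472.  217.9 256.1] zyaw 79.86 tilt 0.0 gap 4.8 F [ 0.3  0.1 -1.3] q [ 19.  -6.  94.  -0.  92. -61.]
  shift cm [ 0.01 -0.01 -0.04] turn [ 0.1 -0.  -0. ]
```

View pics/wrist16.png

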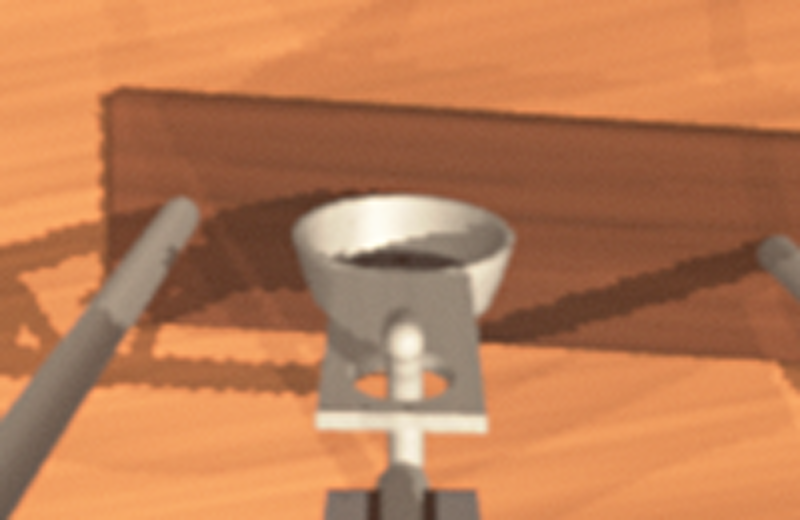

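Almost still. Fz of −2 N says the gripper still carries the weight, so I'll lower by small steps until the bar takes it.

Request:
servo_tool(
  commands=[
    [[255,0.1,0,0,0,0,0],[255,0.1,0,0,0,0,0],[255,0.1,0,0,0,0,0],[255,0.1,0,0,0,0,0]],
  ],
)

```text
time: 22.6
tool_pos: [472.2, 217.9, 255.6]
tcp_rot: [-61.7, 90.0, 18.2]
ft_force: [-0.4, 0.1, 3.2]
finger_gap: 5.0
```

Request:
servo_tool(
  commands=[
    [[255,0.1,0,0,0,0,0],[255,0.1,0,0,0,0,0],[255,0.1,0,0,0,0,0],[255,0.1,0,0,0,0,0]],
  ],
)

```text
time: 23.0
tool_pos: [472.4, 218.0, 255.3]
tcp_rot: [-65.8, 89.9, 14.0]
ft_force: [-3.9, -1.6, 6.9]
finger_gap: 4.8
```

```bash
python3 - <<'E'
from snap import *
for i in range(3):
    delta([472,217.5,256],79.8); snap("wrist",17,220,120,420,250,4)
c=load("wrist",17);
E
```

```text
t 23.0 tcp [472.4 218.  255.3] zyaw 79.86 tilt 0.09 gap 4.8 F [-3.9 -1.6  6.9] q [ 19.  -6.  94.  -0.  92. -61.]
  shift cm [-0.07  0.03 -0.05] turn [0.1 0.  0.1]
t 23.05 tcp [472.4 218.  255.3] zyaw 79.85 tilt 0.1 gap 5.3 F [-2.5 -1.1  6.5] q [ 19.  -6.  94.  -0.  92. -61.]
  shift cm [-0.07  0.03 -0.05] turn [0.1 0.  0.1]
t 23.1 tcp [472.4 218.  255.3] zyaw 79.85 tilt 0.09 gap 5.0 F [-3.1 -1.1  7.2] q [ 19.  -6.  94.  -0.  92. -61.]
  shift cm [-0.07  0.03 -0.05] turn [0.1 0.  0.1]
```

The bar now bears the load (Fz jumped to +7 N). I'll ease back 0.7 mm, then open gradually.

Request:
servo_tool(
  commands=[
    [[255,-0.07,0,0,0,0,0],[255,-0.07,0,0,0,0,0],[255,-0.07,0,0,0,0,0]],
  ],
  force=20,
)

```text
time: 23.45
tool_pos: [472.3, 218.0, 255.4]
tcp_rot: [-64.9, 89.9, 14.9]
ft_force: [-0.9, -0.6, 4.9]
finger_gap: 5.4
```

Request:
servo_tool(
  commands=[
    [[240,0,0,0,0,0,0],[230,0,0,0,0,0,0],[220,0,0,0,0,0,0],[210,0,0,0,0,0,0],[200,0,0,0,0,0,0],[180,0,0,0,0,0,0],[160,0,0,0,0,0,0],[140,0,0,0,0,0,0]],
  ],
  force=20,
)

```text
time: 24.25
tool_pos: [472.0, 217.9, 254.8]
tcp_rot: [105.0, 90.0, -175.2]
ft_force: [0.1, -0.0, -0.3]
finger_gap: 38.5
```

```bash
python3 - <<'E'
from snap import *
delta([472,217.5,256],79.8);snap("wrist",18);snap("scene",18,350,130,450,290,4)
E
```

```text
t 24.25 tcp [472.  217.9 254.8] zyaw 79.86 tilt 0.0 gap 38.5 F [ 0.1 -0.  -0.3] q [ 19.  -6.  94.   0.  92. -61.]
  shift cm [-0.12 -0.01 -0.04] turn [ 0.1 -0.  -0. ]
```

View pics/wrist18.png

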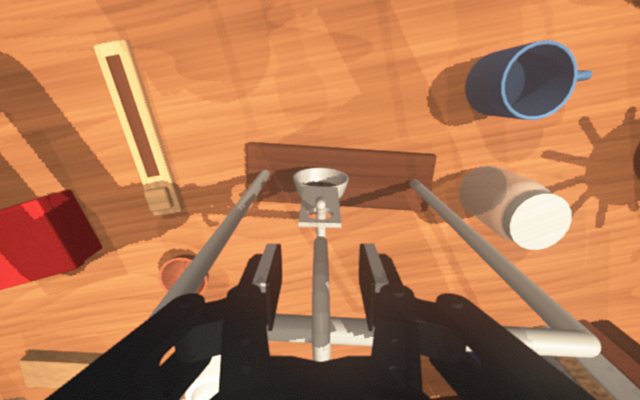

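View pics/scene18.png

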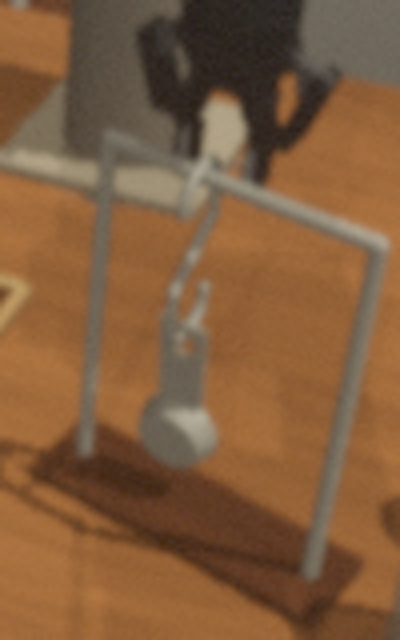

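Released: the hook hangs on the bar with the strainer on it, the wire at col 320 midway between the fingers. Backing off towards the robot.

Request:
servo_tool(
  commands=[
    [[120,0,0.3,0,0,0,0],[110,0,1,0,0,0,0],[110,0,2,0,0,0,0],[110,0,3.5,0,0,0,0],[110,0,5,0,0,0,0],[110,0,7,0,0,0,0],[110,0,9,0,0,0,0],[110,0,10,0,0,0,0]],
  ],
)

```text
time: 25.15
tool_pos: [371.9, 235.9, 255.0]
tcp_rot: [-18.3, 90.0, 61.6]
ft_force: [-0.7, -0.8, -0.4]
finger_gap: 48.5
```

Request:
servo_tool(
  commands=[
    [[110,0,0,0,0,0,0],[110,0,0,0,0,0,0],[110,0,0,0,0,0,0],[110,0,0,0,0,0,0],[110,0,0,0,0,0,0],[110,0,0,0,0,0,0],[110,0,0,0,0,0,0],[110,0,0,0,0,0,0]],
  ],
)

```text
time: 25.95
tool_pos: [373.6, 235.5, 254.8]
tcp_rot: [103.6, 90.0, -176.5]
ft_force: [0.3, 0.3, 0.6]
finger_gap: 48.7
```

```bash
python3 - <<'E'
from snap import *
delta([472,217.5,256],79.8)
for i in range(19,25): snap("wrist",i)
snap("scene",19,350,130,450,290,4)
t=snap("top",19)
base=cv2.cvtColor(load("wrist",19)['p'],cv2.COLOR_RGB2GRAY).astype(int)
for i in range(20,25):
    print(np.abs(cv2.cvtColor(load("wrist",i)['p'],cv2.COLOR_RGB2GRAY).astype(int)-base)[100:330,240:420].max(), end=' ')
a=load("top",0)
for n,c in (("0",a),("19",t)):
    hsv=cv2.cvtColor(c['p'],cv2.COLOR_RGB2HSV)
    m=(((hsv[...,0]<6)|(hsv[...,0]>174))&(hsv[...,1]>190)&(hsv[...,2]>110)).astype(np.uint8);m[:,:350]=0;m[:,420:]=0
    k=max(cv2.findContours(m,0,2)[0],key=cv2.contourArea);print("tin",cv2.minAreaRect(k),cv2.boundingRect(k))
E
```

```text
t 25.95 tcp [373.6 235.5 254.8] zyaw 79.85 tilt 0.01 gap 48.7 F [0.3 0.3 0.6] q [ 26. -19. 105.   0.  94. -54.]
  shift cm [ -0.12 -10.    -0.04] turn [ 0. -0. -0.]
12 13 19 18 20 tin ((382.5360107421875, 219.37753295898438), (29.959674835205078, 42.806304931640625), 84.5596694946289) (361, 203, 45, 34)
tin ((382.5989685058594, 219.52267456054688), (30.310012817382812, 42.70372009277344), 84.47245788574219) (361, 203, 45, 34)
```

View pics/wrist24.png

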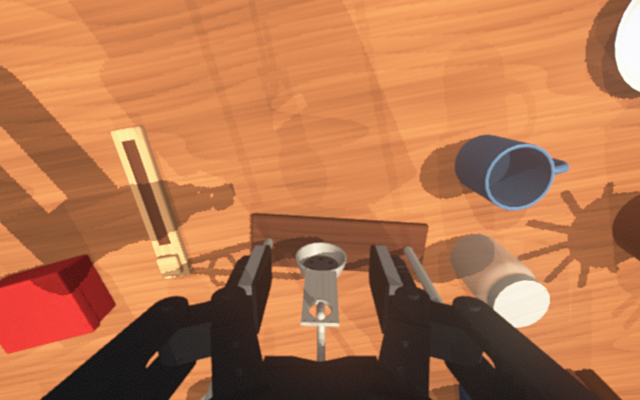

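View pics/scene19.png

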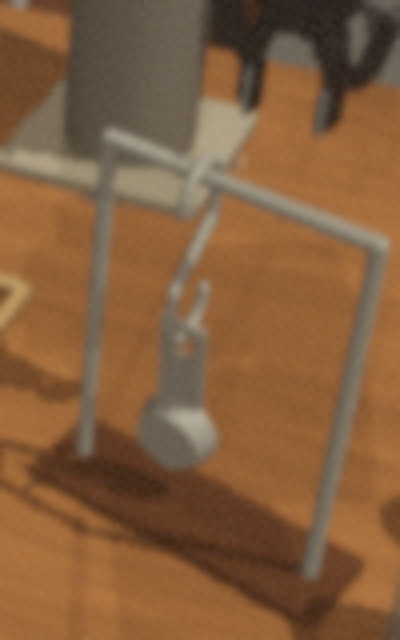

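View pics/top19.png

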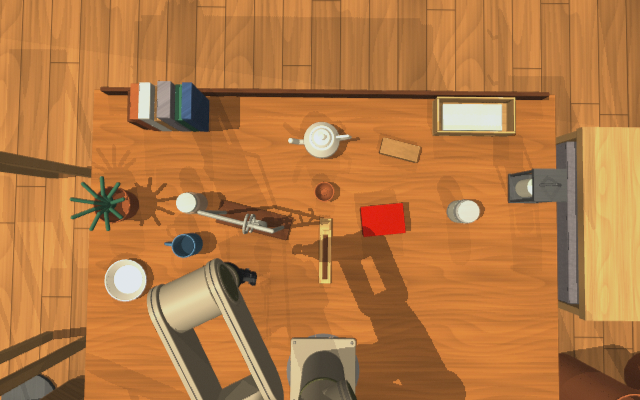

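The tin is unmoved to 0.2 px and the other things stand where they were. I'll wait a few seconds for any leftover swing to die out, then check stillness.

Request:
servo_tool(
  commands=[
    [[110,-1,1,0,0,0,0],[110,-1,1,0,0,0,0],[110,-1,1,0,0,0,0],[110,-1,1,0,0,0,0],[110,-1,1,0,0,0,0],[110,-1,1,0,0,0,0],[110,-1,1,0,0,0,0],[110,-1,1,0,0,0,0]],
  ],
)

```text
time: 27.15
tool_pos: [363.7, 237.2, 264.7]
tcp_rot: [124.0, 90.0, -156.1]
ft_force: [0.1, -0.5, -1.1]
finger_gap: 48.5
```

Request:
servo_tool(
  commands=[
    [[110,0,0,0,0,0,0],[110,0,0,0,0,0,0],[110,0,0,0,0,0,0],[110,0,0,0,0,0,0],[110,0,0,0,0,0,0],[110,0,0,0,0,0,0],[110,0,0,0,0,0,0],[110,0,0,0,0,0,0]],
  ],
)

```text
time: 27.95
tool_pos: [363.7, 237.3, 264.8]
tcp_rot: [170.5, 90.0, -109.7]
ft_force: [1.1, 0.4, -0.4]
finger_gap: 48.6
```

Request:
servo_tool(
  commands=[
    [[110,0,0,0,0,0,0],[110,0,0,0,0,0,0],[110,0,0,0,0,0,0],[110,0,0,0,0,0,0],[110,0,0,0,0,0,0],[110,0,0,0,0,0,0],[110,0,0,0,0,0,0],[110,0,0,0,0,0,0]],
  ],
)

```text
time: 28.75
tool_pos: [363.7, 237.3, 264.8]
tcp_rot: [73.7, 90.0, 153.6]
ft_force: [-0.2, -0.6, 0.4]
finger_gap: 48.5
```

Request:
servo_tool(
  commands=[
    [[110,0,0,0,0,0,0],[110,0,0,0,0,0,0],[110,0,0,0,0,0,0],[110,0,0,0,0,0,0],[110,0,0,0,0,0,0],[110,0,0,0,0,0,0],[110,0,0,0,0,0,0],[110,0,0,0,0,0,0]],
  ],
)

```text
time: 29.55
tool_pos: [363.7, 237.3, 264.8]
tcp_rot: [68.3, 90.0, 148.2]
ft_force: [-0.6, -0.1, -0.2]
finger_gap: 48.8
```

Request:
servo_tool(
  commands=[
    [[110,0,0,0,0,0,0],[110,0,0,0,0,0,0],[110,0,0,0,0,0,0],[110,0,0,0,0,0,0],[110,0,0,0,0,0,0],[110,0,0,0,0,0,0],[110,0,0,0,0,0,0],[110,0,0,0,0,0,0]],
  ],
)

```text
time: 30.35
tool_pos: [363.7, 237.3, 264.8]
tcp_rot: [-33.7, 90.0, 46.1]
ft_force: [-0.4, -0.5, 0.2]
finger_gap: 48.6
```

```bash
python3 - <<'E'
from snap import *
f=[]
for i in range(8):
    c=snap("wrist",30+i); C=cloud(c,c['d']); 
    m=(C[...,2]>30)&(C[...,2]<120)&(abs(C[...,1]-213)<60)&(abs(C[...,0]-500)<60)
    f.append(C[m].mean(0))
print(np.array(f).round(2)); delta([472,217.5,256],79.8)
snap("scene",31,350,130,450,290,4)
E
```

```text
[[489.08 214.47  72.49]
 [489.07 214.46  72.53]
 [489.08 214.41  72.46]
 [489.09 214.5   72.48]
 [489.1  214.51  72.55]
 [489.07 214.52  72.61]
 [489.1  214.44  72.42]
 [489.07 214.47  72.66]]
t 30.75 tcp [363.8 237.3 264.8] zyaw 79.86 tilt 0.0 gap 48.4 F [ 0.2 -0.4 -0.5] q [ 26. -20. 105.  -0.  95. -54.]
  shift cm [  0.88 -11.    -0.04] turn [ 0.1 -0.   0. ]
```

View pics/scene31.png

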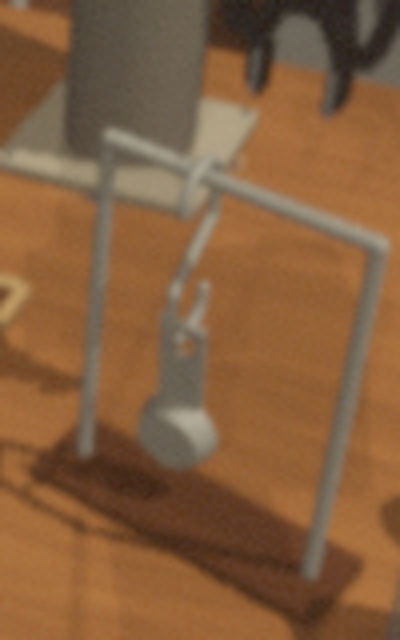

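The strainer hangs still, with its measured centre steady to 0.1 mm in x and y over 0.4 s. The gripper is clear, so I'm handing in.

```bash
python3 -c "
from bench import r
print(r.hand_in())"
```

```text
the job is handed in; nothing more can be done
None
```

The strainer now hangs from the S-hook on the rail's bar. I lifted the hook off the rail and passed its lower end up through the handle's hole while the strainer lay flat. I then raised the strainer off the tin along an arc, hung the hook back where it came from, let go and backed away. The job was handed in at about 31 s, and no verdict was reported.

Last checks:
- **Stillness:** over eight wrist pictures (0.4 s) the strainer's centre stayed steady to about 0.1 mm in x and y and 0.2 mm in z. The gripper was about 11 cm away from its grasp position, with no force beyond sensor noise.
- **Tin and other things:** the tin's outline in the top view matched the start to 0.2 px. The other things looked unmoved by eye, but I did not measure them.
- **Forces:** the highest wrist force I read was about 8 N, when setting the hook on the bar. Readings were only at the end of each move.
- **Disagreements:** the finger gap read about 5 mm on the 8 mm wire, but the hook never slipped in the grip. The top camera placed the bar about 2.5 mm from where the hung hook implied, so I went back to the exact pose where I had gripped the hook.

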